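# Sort the small bench supplies into their trays

## Robot

A 7-joint arm with a two-finger parallel gripper is mounted at the origin on a cart in front of the work surface, level with it; the furniture and walls round the work are solid. World frame = base frame: x ahead of the robot, y to its left, z up, the work surface at z = 0. Lengths are in mm, angles in rad, forces in N, time in s.
With the tool pointing down it reaches from about 400 to 850 mm from the base axis. Payload 10.4 kg.
Tool frame: the origin (TCP) lies on the centre line of the jaws, within the pads' length; the fingertips stand 19 mm ahead of it and the grasp point (between the pads) is the TCP; z points along the fingers, y is the line along which they close (so a half turn about z gives the same grasp; the last joint's range is limited). The gripper opens to 87 mm and grips with 3 to 60 N. Pads are 19 mm wide; open, the fingers measure 117 mm over their backs; the gripper's body (75 mm by 190 mm) begins 51 mm behind the grasp point.
Start: joints at [-1.364, 0.332, -0.065, 1.46, 0.022, 1.35, -0.088], TCP at [142.349, 608.594, 241.576] pointing down, gripper open.
Joint ranges: [-2.6, 2.6], [-0.5, 2.12], [-1.47, 1.34], [0.16, 2.42], [-1.27, 4.41], [0.06, 2.06], [-2.6, 2.6]. Speed limits (rad/s): [2.22, 2.22, 2.79, 2.79, 3.14, 3.14, 3.14].

## Interface

Orientations are given as a 3x3 rotation matrix whose columns are the frame's x, y, z axes.
In Python, from workcell import r, get_image gives the robot as it stands.
- The arm moves only by the tool carry_out, never from a script. Its argument "motion" is a list of rows, each a list of 3 entries, a list of its own where there are three numbers: the opening, from -1 (shut) to 1 (fully open), then the shift along the tool's x, y, z normalised to -1 to 1, where 1 is 60 mm, then the turn, a rotation vector about the tool's x, y, z normalised to -1 to 1, where 1 is 8 degrees. In form: [[fingers, [tx, ty, tz], [ax, ay, az]], ...]. A call has exactly 5 rows; each row shifts and turns the commanded pose from where the row before left it, along the tool's axes as they then stand; what a row does not reach is not made up. A row lasts 1/8 s, in which the tool goes at most 62.5 mm and 10.7 degrees, less where a joint would pass 70% of its speed; a pose out of reach is approached as far as the arm can. A call with a number of a shift or a turn outside -1 to 1 is refused whole. A call with a gripper value outside its range is refused whole. The fingers move at their own pace and stop on an object; "newtons" is the grip in N (left out, the last holds). Time passes only in rows, so rows that do not move let the fingers close, or fill a call up. It gives the time, the measured TCP pose, the force, the opening and the grip force at its end, in the units of the state.
- r.state(): the state, without advancing time (a new reading comes with each control period).
- get_image(name): name is "scene" or "top" or "wrist"; returns a dict with "pixels" (384x512x3 uint8, red, green, blue), "fx", "fy", "cx", "cy" (pixels), "R" (3x3) and "t" (3): a world point X has camera coordinates R X + t. Camera axes: x right, y down, z forward; pixel columns grow to the right and rows downward; lengths in mm; the calibration is good to about 2 mm. A picture is of the moment at which its call begins. There is no depth.
- r.close_job(): hands the job in; it is judged then, once.
The state is a dict: "t": time; "q": joint angles; "joint_vel": joint speeds; "effort": joint torques, N m; "position": TCP position; "orientation": TCP orientation; "wrist_force": force on the tool from outside, world axes, zero at the start; "moment": the same for the moment, N m; "grip_width": finger opening in mm; "grasp_force": force on a finger pad.
Only numpy, scipy, OpenCV 4.12 (cv2) and the standard library are available. Lean on these libraries where they do the work, as an engineer would, in place of code of your own. Each camera call takes 0.05 s, during which the arm holds its last target. There are 200 camera calls.

## Task

Tidy the loose supplies into their trays: put one of the two bulldog clips in each of the two bays of the divided tray, lay the roll of tape flat in the middle of the round dish, and lay the eraser in the middle of the undivided rectangular tray with its length along the tray's length. Set everything down flat on the tray floors and let go, and leave the lidded pot and the steel weight block where they stand.

Things in the scene. Friction and masses are not known exactly. Their poses are not given: they have to be found in the camera images.
- clip_a: one of two identical black bulldog clips lying flat on the bench: 34 (x) x 32 (y) mm, 12 mm high, 30 g or so; origin at the centre of the underside, z up. Either clip may go in either bay
- clip_b: the other black bulldog clip, same in all respects as clip_a
- tape: small black roll of tape lying flat, outer diameter 54 mm, 19 mm high, about 90 g; origin at the centre of the underside, z up along its axis; gripped across its outside; it lies in the front half of the bench near the clips and eraser (a similar roll far back against the bench's rear board is not part of the job)
- rubber: white eraser, 22 (x) x 50 (y) mm, 13 mm high, about 25 g; origin at the centre of the underside, its long axis is y
- bay_tray: fixed shallow light wooden tray, 94 (x) x 124 (y) mm outside, with one dividing wall across its middle (along x at y = 0), which leaves two equal bays, each 86 (x) x 56 (y) mm inside and centred at x = 0, y = +30 and y = -30 mm. Walls 4 mm thick and 18 mm high, floor 4 mm thick; origin at the centre of the underside
- plain_tray: fixed shallow light wooden tray without a divider, 86 (x) x 124 (y) mm outside, 78 x 116 mm inside, long axis y; walls 4 mm thick and 18 mm high, floor 4 mm thick; origin at the centre of the underside
- round_dish: fixed round steel dish, 132 mm across the rim, about 112 mm across its flat inner floor, 18 mm high, floor 4 mm thick; origin at the centre of the underside
- pot: bystander: white pot with a white lid, 58 mm across, 59 mm high, standing loose; origin at the centre of the underside; to be left alone
- weight: bystander: square steel weight block, 60 x 60 x 30 mm, loose, standing on the flat cream board (10 mm thick) in the middle of the bench; origin at the centre of the underside; to be left alone
Things that resemble listed ones, but are neither listed nor needed, are in the scene too. Leave any blue or green look-alike of the clip_b alone. Several things have the shape of the tape; the one meant has the colours described above.

How it is judged (in metres and radians):
At the end, for the whole second after the job is handed in: One clip in each bay (15 mm across, 28 mm along from its centre); tape within 15 mm of the dish's centre; eraser within 15 mm of the plain tray's centre and 0.3 rad of its length; all flat on the floors (4 mm, 0.12 rad), at rest, released; pot and weight within 20 mm of their starts (((x of clip_a in the frame of bay_tray between -0.028 and 0.028 m and y of clip_a in the frame of bay_tray between 0.015 and 0.045 m and z of clip_a in the frame of bay_tray between 0 and 0.008 m and x of clip_b in the frame of bay_tray between -0.028 and 0.028 m and y of clip_b in the frame of bay_tray between -0.045 and -0.015 m and z of clip_b in the frame of bay_tray between 0 and 0.008 m) or (x of clip_a in the frame of bay_tray between -0.028 and 0.028 m and y of clip_a in the frame of bay_tray between -0.045 and -0.015 m and z of clip_a in the frame of bay_tray between 0 and 0.008 m and x of clip_b in the frame of bay_tray between -0.028 and 0.028 m and y of clip_b in the frame of bay_tray between 0.015 and 0.045 m and z of clip_b in the frame of bay_tray between 0 and 0.008 m)) and horizontal distance between tape and round_dish below 0.015 m and z of tape in the frame of round_dish between 0 and 0.008 m and horizontal distance between rubber and plain_tray below 0.015 m and angle between the y axis of rubber and the y axis of plain_tray, either way round below 0.3 rad and z of rubber in the frame of plain_tray between 0 and 0.008 m and linear speed of each of clip_a, clip_b, tape, rubber below 0.02 m/s and angle between each of clip_a, clip_b, tape, rubber's own z axis and vertical below 0.12 rad and contact force between each of clip_a, clip_b, tape, rubber and the fingers below 0.1 N and distance of each of pot, weight from where it was at the start of the episode below 0.02 m); the robot touches nothing.
It fails at once if the pot or the weight block was pushed more than 20 mm away or tipped over (distance of any of pot, weight from where it was at the start of the episode above 0.02 m or angle between pot's own z axis and vertical above 0.5 rad).
It also fails if it takes over 115 s, if anything falls off the work surface, if the arm or the gripper's body presses on something with over 40 N, if the wrist force passes 120 N, or if a joint passes its speed limit or range.

## Working session

There is one attempt and no reset: what is moved stays moved. The work goes in short steps, Python scripts to look and compute and a tool call to move; the robot and the scene stay as the last step left them, time stands still between calls to the robot, and variables do not carry over. Pictures are saved under pics/ and viewed, at most 14 in all, crops included, and the job is handed in when it is done.

Besides the shell and the picture viewer there is one more tool, called after "Emit:" by a JSON object that holds its "api" and its "payload". carry_out: Moves the arm, as the interface text tells. Its arguments: {"type":"object","properties":{"motion":{"type":"array"},"newtons":{"type":"number"}},"required":["motion"]}

```bash
ls; mkdir -p pics; cat > look.py <<'E'
import numpy as np, cv2, sys
from workcell import r, get_image
def grab(n, name):
    d=get_image(n); cv2.imwrite(f'pics/{name}.png', cv2.cvtColor(np.asarray(d['pixels'],np.uint8),cv2.COLOR_RGB2BGR))
    np.savez(f'pics/{name}.npz', **{k:np.asarray(v) for k,v in d.items()}); return d
def load(name): return np.load(f'pics/{name}.npz')
def ray(d,u,v,z):
    R=d['R'];t=d['t'];c=-R.T@t
    w=R.T@np.array([(u-d['cx'])/d['fx'],(v-d['cy'])/d['fy'],1.])
    return c+w*(z-c[2])/w[2]
def proj(d,X):
    c=d['R']@np.asarray(X,float)+d['t']; return np.array([d['fx']*c[0]/c[2]+d['cx'],d['fy']*c[1]/c[2]+d['cy']])
def tri(obs):
    A=np.zeros((3,3));b=np.zeros(3)
    for d,u,v in obs:
        R=d['R'];c=-R.T@d['t'];w=R.T@np.array([(u-d['cx'])/d['fx'],(v-d['cy'])/d['fy'],1.]);w/=np.linalg.norm(w)
        P=np.eye(3)-np.outer(w,w);A+=P;b+=P@c
    return np.linalg.solve(A,b)
E
python3 - <<'E'
from look import *
for n in ('scene','top','wrist'):
    d=grab(n,n+'0'); R=np.array(d['R']);print(n,d['fx'],-R.T@d['t'],R.round(2).tolist())
    
s=r.state();print(s)
a=[cv2.imread(f'pics/{n}0.png') for n in('top','scene')]
for n in('top','scene'):cv2.imwrite(f'pics/{n}0b.png',cv2.resize(cv2.imread(f'pics/{n}0.png'),(800,600),interpolation=cv2.INTER_CUBIC))
E
```

```text
pics
scene 366.27408782924516 [-87.16176581 893.6144847  558.3855642 ] [[-0.79, -0.61, -0.0], [-0.27, 0.35, -0.89], [0.55, -0.71, -0.45]]
top 375.09016790241566 [ 386.95278293   66.32264018 1009.67704407] [[-0.02, -1.0, 0.01], [-0.99, 0.02, -0.17], [0.17, -0.01, -0.99]]
wrist 293.73150097223913 [ 65.25399394 627.13502849 383.82425588] [[0.23, 0.97, -0.0], [0.93, -0.22, 0.29], [0.28, -0.07, -0.96]]
{'t': 0.15, 'q': array([-1.36357224,  0.33274603, -0.06467369,  1.46073022,  0.02161276,
        1.34988347, -0.08851314]), 'joint_vel': array([ 1.95910331e-04, -8.80539406e-04,  1.64950608e-03, -3.73422300e-03,
        2.17800663e-03,  1.08280585e-03,  8.83221204e-05]), 'effort': array([ 1.11844263e-03, -6.23637843e+01,  2.50548532e-02, -3.90140891e+01,
       -6.12738985e-02,  3.73315788e-02,  6.58813292e-05]), 'position': array([142.3376182 , 608.30925154, 240.93323271]), 'orientation': array([[-9.73702234e-01,  2.27824333e-01, -1.80070579e-04],
       [ 2.27824394e-01,  9.73701663e-01, -1.05636129e-03],
       [-6.53297838e-05, -1.06960582e-03, -9.99999426e-01]]), 'wrist_force': array([1.05501322, 0.35830534, 0.21723579]), 'moment': array([-0.02105802, -0.00504538, -0.04213661]), 'grasp_force': 0.0, 'grip_width': 86.97700070632932}
```

View pics/top0b.png

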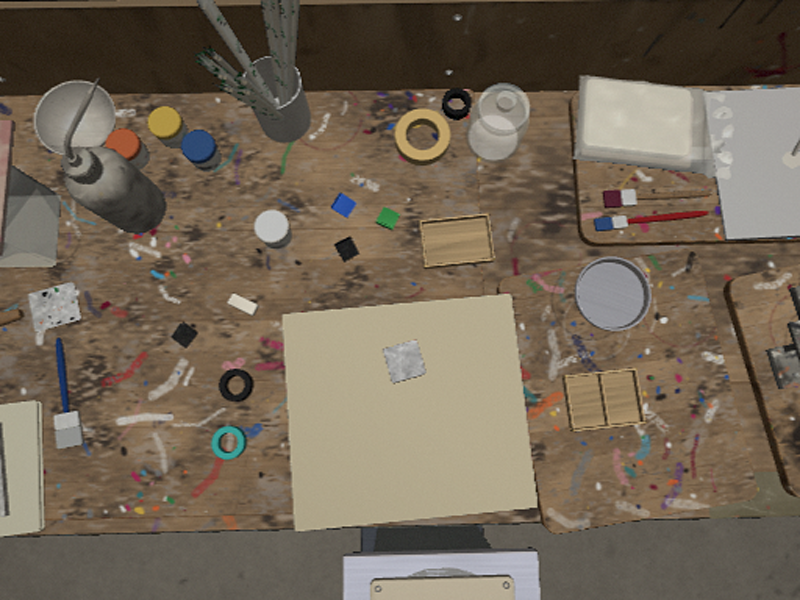

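View pics/scene0b.png

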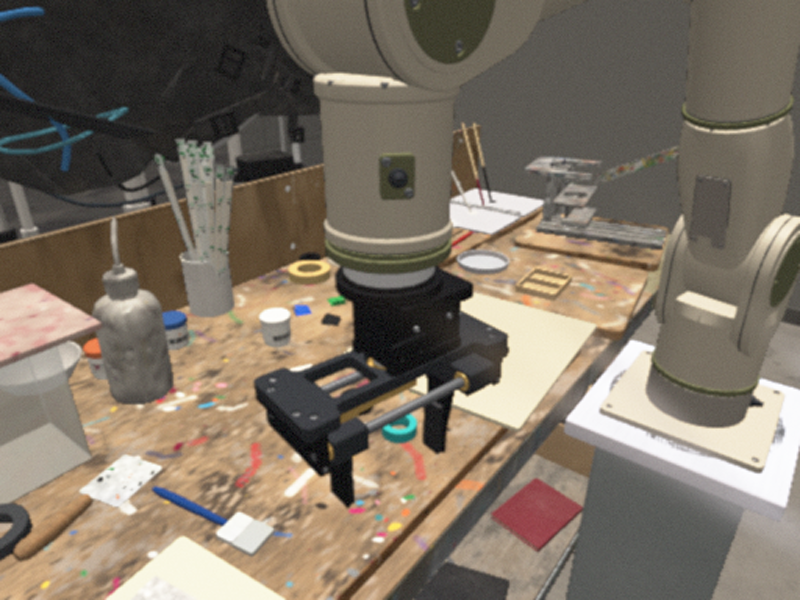

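The top view shows, in 800x600 pixels:
- Clips at (346,248) and (184,334), with the blue and green decoys beside the first.
- Tape at (236,386) and eraser at (242,303).
- Plain tray at (457,240), dish at (613,294) and bay tray at (604,400).
- Pot at (272,228) and weight at (404,361).

In the scene view the arm hides the middle.

```bash
cat >> look.py <<'E'
def blob(d,kind,c,rad):
    """largest blob of a colour kind near pixel c; returns centroid, minAreaRect, contour"""
    p=np.asarray(d['pixels'],np.uint8);h=cv2.cvtColor(p,cv2.COLOR_RGB2HSV)
    m={'black':h[...,2]<kind[1],'white':(h[...,2]>kind[1])&(h[...,1]<60),'wood':(h[...,2]>kind[1])&(h[...,1]>60)&(h[...,0]<30),'grey':(h[...,1]<50)&(h[...,2]>kind[1])}[kind[0]].astype(np.uint8)
    w=np.zeros_like(m);cv2.circle(w,(int(c[0]),int(c[1])),rad,1,-1);m=m*w
    m=cv2.morphologyEx(m,cv2.MORPH_OPEN,np.ones((2,2),np.uint8))
    cs,_=cv2.findContours(m,cv2.RETR_EXTERNAL,cv2.CHAIN_APPROX_NONE)
    k=max(cs,key=cv2.contourArea);return k
E
python3 - <<'E'
from look import *
d=load('top0');s=1/1.5625
print('base',proj(d,[0,0,0])/s)
T={'clip1':(('black',55),(346,248),16,12),'clip2':(('black',55),(184,334),16,12),'tape':(('black',60),(236,386),20,19),
'rub':(('white',160),(242,303),18,13),'plain':(('wood',120),(457,240),33,18),'bay':(('wood',120),(604,400),36,18),'dish':(('grey',90),(613,294),32,18),'pot':(('white',150),(272,228),18,59),'weight':(('grey',110),(404,361),22,40)}
p=np.array(d['pixels']).copy()
for n,(k,c,rad,z) in T.items():
    q=blob(d,k,np.array(c)*s,rad)
    cv2.drawContours(p,[q],-1,(255,0,0),1)
    W=np.array([ray(d,u,v,z)[:2] for u,v in q[:,0]],np.float32)
    (cx,cy),(w,h),a=cv2.minAreaRect(W)
    ang=a if h>w else a+90  # long axis h: direction a+90
    print(n,np.round([cx,cy],1),'size',np.round([w,h],1),'rect ang',round(a,1),'n',len(q))
cv2.imwrite('pics/top_c.png',cv2.resize(cv2.cvtColor(p,cv2.COLOR_RGB2BGR)[100:290,80:440],(800,422),interpolation=cv2.INTER_NEAREST))
E
```

```text
base [442.30896301 652.64405745]
clip1 [660.  144.2] size [34.1 29.6] rect ang 26.2 n 37
clip2 [514.7 422. ] size [33.  31.7] rect ang 52.9 n 36
tape [427.4 330.7] size [55.  51.8] rect ang 88.7 n 60
rub [566.2 324.3] size [47.8 19.8] rect ang 64.1 n 42
plain [667.1 -49.7] size [ 76.9 123.4] rect ang 4.8 n 149
bay [ 411.7 -330.6] size [130.9  92.7] rect ang 4.1 n 262
dish [ 565.7 -311.5] size [130.7 118.3] rect ang 47.3 n 199
pot [690.3 266.4] size [55.2 54.6] rect ang 88.9 n 59
weight [459.4  48.9] size [59.1 61.1] rect ang 14.5 n 84
```

View pics/top_c.png

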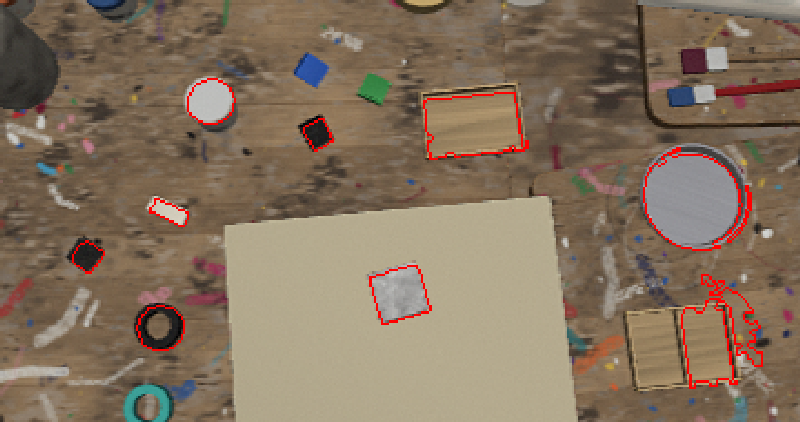

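```bash
cat >> look.py <<'E'
def plan(x,y,z,phi,n,start=None):
    """rows (shift, turn) in tool axes, normalised, from the present pose to a tool-down target"""
    if start is None:
        s=r.state();p=s['position'];O=s['orientation'];f0=np.degrees(np.arctan2(O[1,1],O[0,1]))
        print('now',np.round(p,1),round(f0,1),'tilt',np.round(O[:2,2],4))
    else: p=np.array(start[:3]);f0=start[3]
    D=(np.array([x,y,z])-p)/n; df=(phi-f0)/n
    for i in range(n):
        f=np.radians(f0+df*i)
        sh=[-np.sin(f)*D[0]+np.cos(f)*D[1], np.cos(f)*D[0]+np.sin(f)*D[1], -D[2]]
        print([round(float(v)/60,2) for v in sh],[0,0,round(-df/8,2)])
E
python3 - <<'E'
from look import *
plan(540,290,240,0,10)
E
```

```text
now [142.3 608.3 240.9] 76.8 tilt [-0.0002 -0.0011]
[-0.77, -0.37, 0.0] [0, 0, np.float64(0.96)]
[-0.81, -0.26, 0.0] [0, 0, np.float64(0.96)]
[-0.84, -0.15, 0.0] [0, 0, np.float64(0.96)]
[-0.85, -0.04, 0.0] [0, 0, np.float64(0.96)]
[-0.85, 0.08, 0.0] [0, 0, np.float64(0.96)]
[-0.83, 0.19, 0.0] [0, 0, np.float64(0.96)]
[-0.79, 0.3, 0.0] [0, 0, np.float64(0.96)]
[-0.75, 0.4, 0.0] [0, 0, np.float64(0.96)]
[-0.69, 0.5, 0.0] [0, 0, np.float64(0.96)]
[-0.61, 0.59, 0.0] [0, 0, np.float64(0.96)]
```

Emit:
{"api": "carry_out", "payload": {"motion": [[1,[-0.77,-0.37,0],[0,0,0.96]],[1,[-0.81,-0.26,0],[0,0,0.96]],[1,[-0.84,-0.15,0],[0,0,0.96]],[1,[-0.85,-0.04,0],[0,0,0.96]],[1,[-0.85,0.08,0],[0,0,0.96]]], "newtons": 15}}

```text
t: 0.78
position: [343.0, 447.3, 241.5]
orientation: [[-0.618, 0.786, -0.0], [0.786, 0.618, 0.0], [0.0, -0.0, -1.0]]
wrist_force: [0.4, 1.2, -0.3]
grip_width: 86.9
grasp_force: 0.0
```

Emit:
{"api": "carry_out", "payload": {"motion": [[1,[-0.83,0.19,0],[0,0,0.96]],[1,[-0.79,0.3,0],[0,0,0.96]],[1,[-0.75,0.4,0],[0,0,0.96]],[1,[-0.69,0.5,0],[0,0,0.96]],[1,[-0.61,0.59,0],[0,0,0.96]]]}}

```text
t: 1.4
position: [542.1, 288.6, 241.4]
orientation: [[0.004, 1.0, -0.0], [1.0, -0.004, 0.0], [0.0, -0.0, -1.0]]
wrist_force: [-0.6, 0.6, -0.8]
grip_width: 87.0
grasp_force: 0.0
```

```bash
python3 - <<'E'
from look import *
s=r.state();print(s['position'],s['orientation'].round(3),s['grip_width'],s['t'])
d=grab('wrist','w1');cv2.imwrite('pics/w1b.png',cv2.resize(cv2.imread('pics/w1.png'),(800,600),interpolation=cv2.INTER_CUBIC))
E
```

```text
[542.14496839 288.60996969 241.43690566] [[ 0.004  1.    -0.   ]
 [ 1.    -0.004  0.   ]
 [ 0.    -0.    -1.   ]] 87.03809722932425 1.4
```

View pics/w1b.png

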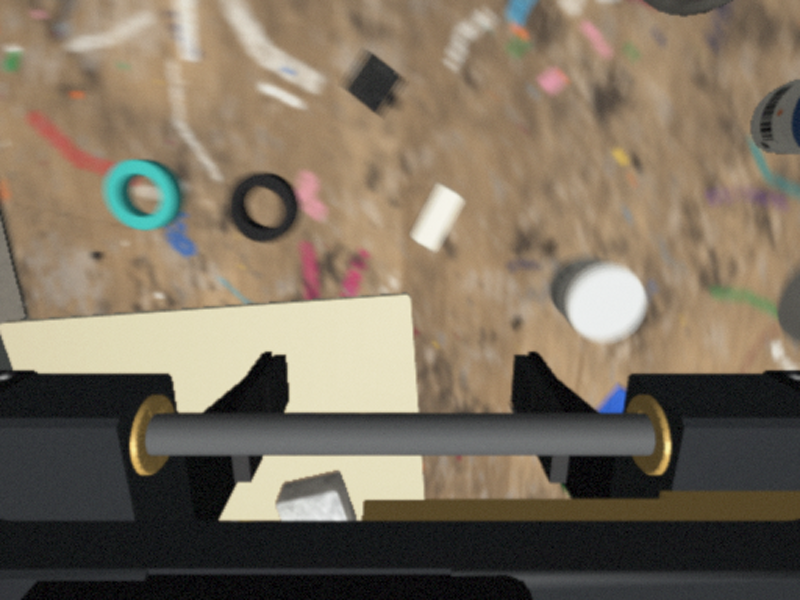

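The wrist view (800x600) shows clip2 at (374,80), the black tape at (264,207) and the eraser at (438,217). The teal decoy is at (142,194) and the pot at (605,300).

```bash
python3 - <<'E'
from look import *
a=load('top0');b=load('w1');s=1/1.5625
T={'clip2':(('black',55),(184,334),(374,80),12,25),'tape':(('black',60),(236,386),(264,207),19,28),'rub':(('white',160),(242,303),(438,217),13,28)}
for n,(k,ca,cb,z,rb) in T.items():
    Q=[blob(a,k,np.array(ca)*s,18),blob(b,k,np.array(cb)*s,rb)]
    O=[]
    for d,q in zip((a,b),Q):
        c=cv2.minEnclosingCircle(q)[0] if n=='tape' else cv2.minAreaRect(q)[0]
        O.append((d,*c))
    print(n,'tri',tri(O).round(1),[ray(*o,z)[:2].round(1).tolist() for o in O])
    W=np.array([ray(b,u,v,z)[:2] for u,v in Q[1][:,0]],np.float32);R=cv2.minAreaRect(W);print('   wrist rect',np.round(R[0],1),np.round(R[1],1),round(R[2],1))
E
```

```text
clip2 tri [521.8 430.9 -20.6] [[514.6, 422.0], [526.4, 423.5]]
   wrist rect [526.8 422.9] [27.7 28.2] 49.9
tape tri [429.  334.9  -4.1] [[426.4, 330.4], [437.5, 335.5]]
   wrist rect [437.4 335. ] [52.1 47.6] 24.6
rub tri [571.4 325.7   4.4] [[566.2, 324.3], [574.2, 325.8]]
   wrist rect [574.1 325.3] [50.9 28.9] 62.0
```

```bash
python3 - <<'E'
from look import *
b=grab('wrist','w2');a=grab('top','t2');o=load('w1')
print(r.state()['position'],-b['R'].T@b['t'],-o['R'].T@o['t'])
s=1/1.5625
T={'clip2':(('black',55),(184,334),(374,80),12,25),'tape':(('black',60),(236,386),(264,207),19,28),'rub':(('white',160),(242,303),(438,217),13,28)}
p=np.array(b['pixels']).copy()
for n,(k,ca,cb,z,rb) in T.items():
    Q=[blob(a,k,np.array(ca)*s,18),blob(b,k,np.array(cb)*s,rb)]
    O=[]
    for d,q in zip((a,b),Q):
        c=cv2.minEnclosingCircle(q)[0] if n=='tape' else cv2.minAreaRect(q)[0]
        O.append((d,*c))
    cv2.drawContours(p,[Q[1]],-1,(255,0,0),1)
    print(n,'tri',tri(O).round(1),[ray(*o,z)[:2].round(1).tolist() for o in O], np.array(O[1][1:]).round(1))
    W=np.array([ray(b,u,v,z)[:2] for u,v in Q[1][:,0]],np.float32);R=cv2.minAreaRect(W);print('   wrist rect',np.round(R[0],1),np.round(R[1],1),round(R[2],1))
cv2.imwrite('pics/w2c.png',cv2.resize(cv2.cvtColor(p,cv2.COLOR_RGB2BGR)[20:220,100:400],(750,500),interpolation=cv2.INTER_NEAREST))
E
```

```text
[543.1001705  286.69871035 241.12989557] [548.53761368 362.37830525 384.1024165 ] [542.77113615 368.62196854 384.42927975]Traceback (most recent call last):
  File "<stdin>", line 8, in <module>
  File "look.py", line 26, in blob
    k=max(cs,key=cv2.contourArea);return k
ValueError: max() iterable argument is empty
```

```bash
cat > m1.py <<'E'
from look import *
a=load('top0');b=grab('wrist','w3')
S=r.state();print(S['position'],abs(S['joint_vel']).max(),-b['R'].T@b['t'])
s=1/1.5625
T={'clip2':(('black',55),(184,334),(374,80),12,25),'tape':(('black',60),(236,386),(264,207),19,30),'rub':(('white',160),(242,303),(438,217),13,28)}
p=np.array(b['pixels']).copy()
for n,(k,ca,cb,z,rb) in T.items():
    Q=[blob(a,k,np.array(ca)*s,18),blob(b,k,np.array(cb)*s,rb)]
    O=[]
    for d,q in zip((a,b),Q):
        c=cv2.minEnclosingCircle(q)[0] if n=='tape' else cv2.minAreaRect(q)[0]
        O.append((d,*c))
    cv2.drawContours(p,[Q[1]],-1,(255,0,0),1)
    print(n,'tri',tri(O).round(1),[ray(*o,z)[:2].round(1).tolist() for o in O], np.array(O[1][1:]).round(1))
    W=np.array([ray(b,u,v,z)[:2] for u,v in Q[1][:,0]],np.float32);R=cv2.minAreaRect(W);print('   wrist rect',np.round(R[0],1),np.round(R[1],1),round(R[2],1))
cv2.imwrite('pics/w3c.png',cv2.resize(cv2.cvtColor(p,cv2.COLOR_RGB2BGR)[20:220,100:400],(750,500),interpolation=cv2.INTER_NEAREST))
E
python3 m1.py
```

```text
[541.62922277 288.78595761 241.10774708] 0.03774537195649061 [543.76681367 366.96760501 383.98671375]
clip2 tri [518.3 432.2 -16.6] [[514.6, 422.0], [520.1, 427.6]] [234.5  49. ]
   wrist rect [520.5 426.9] [29.3 30.9] 53.7
tape tri [427.5 336.1  -2.9] [[426.4, 330.4], [434.2, 337.7]] [165.5 129.5]
   wrist rect [433.9 336.6] [50.2 55.4] 89.7
rub tri [ 5.705e+02  3.273e+02 -5.000e-01] [[566.2, 324.3], [571.3, 328.2]] [277.6 136.3]
   wrist rect [571.2 327.8] [50.4 24.1] 63.4
```

View pics/w3c.png

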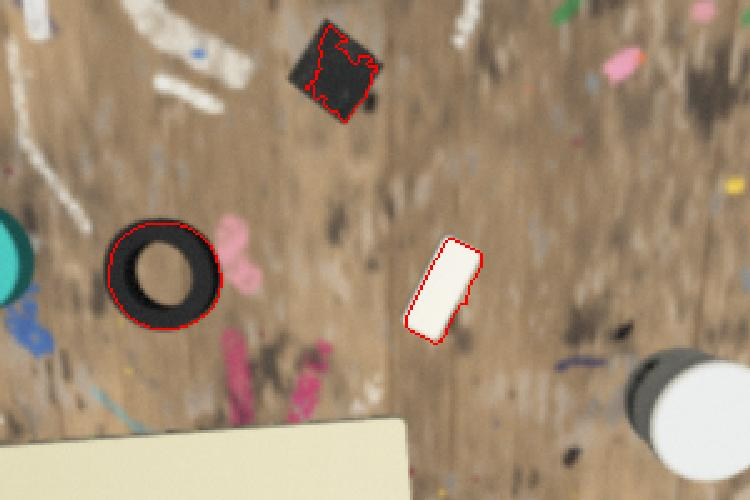

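Emit:
{"api": "carry_out", "payload": {"motion": [[1,[0,0,0],[0,0,0]],[1,[0,0,0],[0,0,0]],[1,[0,0,0],[0,0,0]],[1,[0,0,0],[0,0,0]],[1,[0,0,0],[0,0,0]]]}}

```text
t: 2.22
position: [541.1, 289.8, 241.6]
orientation: [[-0.001, 1.0, 0.0], [1.0, 0.001, 0.0], [0.0, 0.0, -1.0]]
wrist_force: [0.1, 0.9, -0.4]
grip_width: 86.9
grasp_force: 0.0
```

```bash
sed -i "s/('black',55)/('black',75)/;s/('black',60)/('black',75)/" m1.py; python3 m1.py
```

```text
[541.11742278 289.8077476  241.59581634] 0.0028845364810270962 [541.32574621 369.84314377 384.58548169]
clip2 tri [521.2 429.9 -14.8] [[517.1, 421.0], [523.1, 425.4]] [239.7  54.4]
   wrist rect [523.2 425.1] [30.7 38.2] 54.4
tape tri [428.  335.8  -2.7] [[426.9, 330.2], [434.5, 337.5]] [168.  131.9]
   wrist rect [434.2 336.7] [54.8 52.7] 42.1
rub tri [570.5 327.    0.6] [[566.2, 324.3], [571.5, 327.9]] [279.5 139.5]
   wrist rect [571.4 327.5] [50.2 23.1] 63.5
```

Emit:
{"api": "carry_out", "payload": {"motion": [[1,[0.4,-0.6,0],[0,0,0]],[1,[0.4,-0.8,0],[0,0,0]],[1,[0.2,-0.6,0],[0,0,0]],[1,[0,0,0],[0,0,0]],[1,[0,0,0],[0,0,0]]]}}

```text
t: 2.9
position: [421.8, 349.3, 241.8]
orientation: [[-0.0, 1.0, 0.001], [1.0, 0.0, 0.0], [0.0, 0.001, -1.0]]
wrist_force: [0.6, 0.7, 0.1]
grip_width: 87.1
grasp_force: 0.0
```

Emit:
{"api": "carry_out", "payload": {"motion": [[1,[0,0,0],[0,0,0]],[1,[0,0,0],[0,0,0]],[1,[0,0,0],[0,0,0]],[1,[0,0,0],[0,0,0]],[1,[0,0,0],[0,0,0]]]}}

```text
t: 3.52
position: [421.2, 349.6, 241.5]
orientation: [[-0.001, 1.0, -0.0], [1.0, 0.001, 0.0], [0.0, -0.0, -1.0]]
wrist_force: [-0.2, 0.3, 0.1]
grip_width: 87.5
grasp_force: 0.0
```

```bash
cp pics/w3.npz pics/wA.npz; cat > m2.py <<'E'
from look import *
a=load('wA');b=grab('wrist','wB')
S=r.state();print(S['position'],abs(S['joint_vel']).max(),-b['R'].T@b['t'])
T={'clip2':(('black',75),(239,54),(520,425),12,25),'tape':(('black',75),(168,132),(432,336),19,30),'rub':(('white',160),(280,140),(570,327),13,28)}
p=np.array(b['pixels']).copy()
for n,(k,ca,X,z,rb) in T.items():
    Q=[blob(a,k,ca,25),blob(b,k,proj(b,X+(z,)),rb)]
    O=[]
    for d,q in zip((a,b),Q):
        c=cv2.minEnclosingCircle(q)[0] if n=='tape' else cv2.minAreaRect(q)[0]
        O.append((d,*c))
    cv2.drawContours(p,[Q[1]],-1,(255,0,0),1)
    print(n,'tri',tri(O).round(1),[ray(*o,z)[:2].round(1).tolist() for o in O], np.array(O[1][1:]).round(1))
    W=np.array([ray(b,u,v,z)[:2] for u,v in Q[1][:,0]],np.float32);R=cv2.minAreaRect(W);print('   wrist rect',np.round(R[0],1),np.round(R[1],1),round(R[2],1))
cv2.imwrite('pics/wBc.png',cv2.resize(cv2.cvtColor(p,cv2.COLOR_RGB2BGR),(800,600),interpolation=cv2.INTER_NEAREST))
E
python3 m2.py
```

```text
[421.1691588  349.62941773 241.53555654] 0.0009438021100292887 [421.41374237 429.69014169 384.52736666]
clip2 tri [522.6 427.1   1.2] [[523.1, 425.4], [519.8, 427.2]] [336.3 106.6]
   wrist rect [520.  427.2] [31.4 36.9] 53.2
tape tri [432.6 336.8  13. ] [[434.5, 337.5], [432.3, 338.0]] [263.9 179.2]
   wrist rect [432.5 337. ] [51.5 54.2] 0.0
rub tri [571.5 328.   13.7] [[571.5, 327.9], [571.8, 327.9]] [370.  185.7]
   wrist rect [571.7 327.5] [50.5 24.2] 63.0
```

View pics/wBc.png

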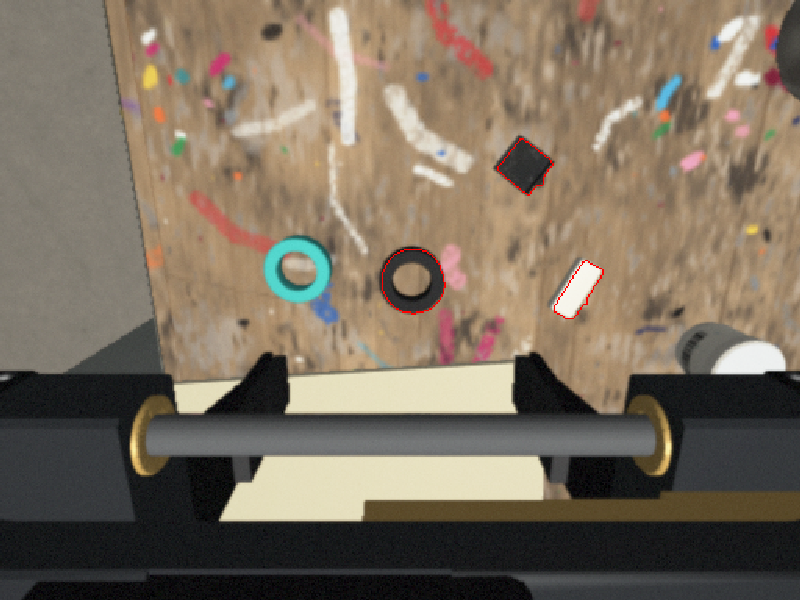

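Two wrist views give bench-level heights:

| Object | Measured top (mm) | Text (mm) | Centre x, y (mm) |
|---|---|---|---|
| Eraser | 14 | 13 | (571.5, 328) |
| Tape | 13 | 19 | (432.5, 337) |
| Clip2 | about 1 | 12 | (521, 427) |

Clip2's reading is poor, because its side faces get included. I'll take the tape first, with the jaws narrowed to miss the teal ring.

Emit:
{"api": "carry_out", "payload": {"motion": [[0.6,[-0.2,0.18,0.9],[0,0,0]],[0.6,[0,0,0.8],[0,0,0]],[0.6,[0,0,0.8],[0,0,0]],[0.6,[0,0,0.5],[0,0,0]],[0.6,[0,0,0.2],[0,0,0]]]}}

```text
t: 4.2
position: [431.2, 337.1, 48.0]
orientation: [[-0.001, 1.0, -0.002], [1.0, 0.001, -0.002], [-0.002, -0.002, -1.0]]
wrist_force: [0.2, -0.5, 0.1]
grip_width: 69.7
grasp_force: 0.0
```

Emit:
{"api": "carry_out", "payload": {"motion": [[0.6,[0,0,0.2],[0,0,0]],[0.6,[0,0,0.15],[0,0,0]],[0.6,[0,0,0.08],[0,0,0]],[0.6,[0,0,0],[0,0,0]],[0.6,[0,0,0],[0,0,0]]]}}

```text
t: 4.82
position: [432.2, 337.9, 24.2]
orientation: [[-0.001, 1.0, 0.0], [1.0, 0.001, 0.001], [0.001, 0.0, -1.0]]
wrist_force: [0.3, 0.1, -0.0]
grip_width: 69.5
grasp_force: 0.0
```

Emit:
{"api": "carry_out", "payload": {"motion": [[0,[0,0,0],[0,0,0]],[0,[0,0,0],[0,0,0]],[0,[0,0,0],[0,0,0]],[0,[0,0,0],[0,0,0]],[0,[0,0,0],[0,0,0]]], "newtons": 20}}

```text
t: 5.45
position: [432.0, 337.7, 23.9]
orientation: [[-0.001, 1.0, 0.0], [1.0, 0.001, 0.0], [0.0, 0.0, -1.0]]
wrist_force: [-0.5, -0.3, 3.9]
grip_width: 52.8
grasp_force: 20.0
```

Emit:
{"api": "carry_out", "payload": {"motion": [[0,[0,0,-0.5],[0,0,0]],[0,[0,0,-0.9],[0,0,0]],[0,[-0.4,0.05,-0.9],[0,0,0]],[0,[-0.8,0.1,-0.9],[0,0,0]],[0,[-1,0.1,-0.4],[0,0,0]]]}}

```text
t: 6.08
position: [446.6, 214.4, 233.9]
orientation: [[-0.003, 1.0, 0.003], [1.0, 0.003, 0.002], [0.002, 0.003, -1.0]]
wrist_force: [1.1, -0.7, -0.3]
grip_width: 52.9
grasp_force: 20.0
```

Emit:
{"api": "carry_out", "payload": {"motion": [[0,[-1,0.1,0],[0,0,0]],[0,[-1,0.1,0],[0,0,0]],[0,[-1,0.1,0],[0,0,0]],[0,[-1,0.1,0],[0,0,0]],[0,[-1,0.1,0],[0,0,0]]]}}

```text
t: 6.7
position: [475.9, -87.4, 231.5]
orientation: [[-0.001, 1.0, 0.001], [1.0, 0.001, 0.001], [0.001, 0.001, -1.0]]
wrist_force: [1.4, 0.4, -0.6]
grip_width: 52.9
grasp_force: 20.0
```

Emit:
{"api": "carry_out", "payload": {"motion": [[0,[-1,0.1,0],[0,0,0]],[0,[-1,0.1,0],[0,0,0]],[0,[-1,0.1,0],[0,0,0]],[0,[-1,0,0],[0,0,0]],[0,[-0.7,0,0],[0,0,0]]]}}

```text
t: 7.32
position: [493.5, -370.2, 230.9]
orientation: [[0.001, 1.0, -0.001], [1.0, -0.001, -0.001], [-0.001, -0.001, -1.0]]
wrist_force: [0.2, 1.4, -0.2]
grip_width: 52.8
grasp_force: 20.0
```

Emit:
{"api": "carry_out", "payload": {"motion": [[0,[-0.4,0,0],[0,0,0]],[0,[0,0,0],[0,0,0]],[0,[0,0,0],[0,0,0]],[0,[0,0,0],[0,0,0]],[0,[0,0,0],[0,0,0]]]}}

```text
t: 7.95
position: [494.8, -390.5, 231.5]
orientation: [[-0.002, 1.0, 0.0], [1.0, 0.002, 0.0], [0.0, 0.0, -1.0]]
wrist_force: [-0.7, 0.8, -0.9]
grip_width: 53.3
grasp_force: 20.0
```

Emit:
{"api": "carry_out", "payload": {"motion": [[0,[0,0,0],[0,0,0]],[0,[0,0,0],[0,0,0]],[0,[0,0,0],[0,0,0]],[0,[0,0,0],[0,0,0]],[0,[0,0,0],[0,0,0]]]}}

```text
t: 8.57
position: [494.3, -391.5, 231.4]
orientation: [[-0.001, 1.0, -0.0], [1.0, 0.001, 0.0], [0.0, -0.0, -1.0]]
wrist_force: [0.5, 0.9, -0.6]
grip_width: 53.3
grasp_force: 20.0
```

```bash
python3 - <<'E'
from look import *
d=grab('wrist','wC');print(r.state()['position'],abs(r.state()['joint_vel']).max());cv2.imwrite('pics/wCb.png',cv2.resize(cv2.imread('pics/wC.png'),(800,600),interpolation=cv2.INTER_CUBIC))
E
```

```text
[ 494.30381875 -391.47406252  231.32670373] 0.0010883718026381067
```

View pics/wCb.png

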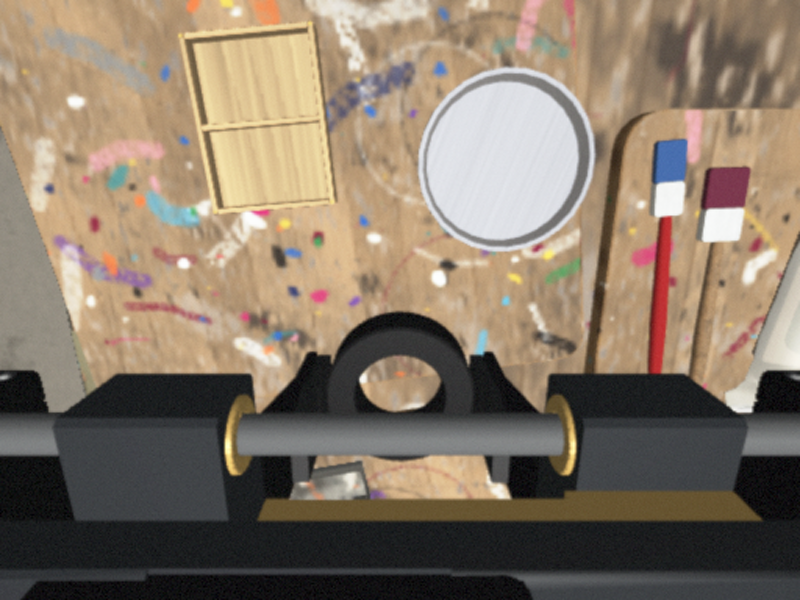

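The bay tray's rim corners are at (180,36), (313,24), (333,204) and (214,213). The dish rim is centred at (506,159), and the tape is held level.

```bash
cat > dish.py <<'E'
from look import *
def dish(d,c,rad):
    p=np.asarray(d['pixels'],np.uint8);h=cv2.cvtColor(p,cv2.COLOR_RGB2HSV)
    m=((h[...,1]<45)).astype(np.uint8);w=np.zeros_like(m);cv2.circle(w,tuple(int(v) for v in c),rad,1,-1)
    m=cv2.morphologyEx(m*w,cv2.MORPH_OPEN,cv2.getStructuringElement(cv2.MORPH_ELLIPSE,(7,7)))
    k=max(cv2.findContours(m,cv2.RETR_EXTERNAL,cv2.CHAIN_APPROX_NONE)[0],key=cv2.contourArea)
    return cv2.fitEllipse(cv2.convexHull(k))
E
python3 - <<'E'
from dish import *
d=load('wC');s=1.5625
e=dish(d,(506/s,159/s),66);print(e, ray(d,*e[0],18).round(1))
C=[(180,36),(313,24),(333,204),(214,213)]
for z in(18,30):
    W=np.array([ray(d,u/s,v/s,z)[:2] for u,v in C]);print(z,W.round(1).tolist(),W.mean(0),np.linalg.norm(np.roll(W,-1,0)-W,axis=1).round(1))
a=load('top0')
for n,c in(('bay',[(565,376),(638,370),(645,426),(571,431)]),('plain',[(420,220),(491,214),(495,259),(426,267)])):
    W=np.array([ray(a,u/s,v/s,18)[:2] for u,v in c]);print(n,W.mean(0).round(1),np.linalg.norm(np.roll(W,-1,0)-W,axis=1).round(1),np.degrees(np.arctan2(*(W[3]-W[0])[::-1])),np.degrees(np.arctan2(*(W[1]-W[0])[::-1])))
print(dish(a,(613/s,294/s),32),ray(a,613/s,294/s,18))
plan(565,-380,231,0,3)
E
```

```text
((323.73175048828125, 101.72090911865234), (111.49291229248047, 121.23029327392578), 28.147117614746094) [ 573.7 -308.3   18. ]
18 [[343.3, -227.6], [435.4, -220.2], [444.2, -341.3], [352.8, -348.1]] [ 393.93332261 -284.28551073] [ 92.4 121.4  91.7 120.9]
30 [[348.4, -230.4], [437.4, -223.3], [445.9, -340.3], [357.6, -346.9]] [ 397.32173249 -285.20017428] [ 89.3 117.3  88.6 116.8]
bay [ 389.1 -284.9] [124.9  93.1 124.4  91.1] -177.70206763472328 -86.64681857780836
plain [672.7 -49.5] [126.1  81.9 121.4  85.5] -174.61298821910626 -86.09608478045456
((391.8011474609375, 187.6004638671875), (46.752357482910156, 49.6870002746582), 120.00850677490234) [ 570.48005243 -313.99429731   18.        ]
now [ 494.3 -391.5  231.3] 0.0 tilt [-0.      0.0001]
[0.06, 0.39, 0.0] [0, 0, np.float64(0.0)]
[0.06, 0.39, 0.0] [0, 0, np.float64(0.0)]
[0.06, 0.39, 0.0] [0, 0, np.float64(0.0)]
```

Emit:
{"api": "carry_out", "payload": {"motion": [[0,[0,0.4,0.3],[0,0,0]],[0,[0.1,0.5,0.5],[0,0,0]],[0,[0.1,0.43,0.5],[0,0,0]],[0,[0,0,0],[0,0,0]],[0,[0,0,0],[0,0,0]]]}}

```text
t: 9.25
position: [573.5, -380.3, 154.1]
orientation: [[0.0, 1.0, -0.0], [1.0, -0.0, -0.001], [-0.001, -0.0, -1.0]]
wrist_force: [-0.9, 0.4, -0.2]
grip_width: 53.0
grasp_force: 20.0
```

Emit:
{"api": "carry_out", "payload": {"motion": [[0,[0,0,0],[0,0,0]],[0,[0,0,0],[0,0,0]],[0,[0,0,0],[0,0,0]],[0,[0,0,0],[0,0,0]],[0,[0,0,0],[0,0,0]]]}}

```text
t: 9.88
position: [574.1, -379.4, 153.4]
orientation: [[-0.001, 1.0, -0.0], [1.0, 0.001, 0.0], [0.0, -0.0, -1.0]]
wrist_force: [-0.3, -0.0, -0.9]
grip_width: 53.3
grasp_force: 20.0
```

```bash
python3 - <<'E'
from dish import *
d=grab('wrist','wD');a=load('wC')
c=proj(d,[574,-308,18]);e=dish(d,c,80);print(r.state()['position'],c,e)
ea=dish(a,(324,102),66);print('tri',tri([(a,*ea[0]),(d,*e[0])]),ray(d,*e[0],18))
p=cv2.imread('pics/wD.png');cv2.ellipse(p,e,(0,0,255),1);cv2.imwrite('pics/wDb.png',cv2.resize(p,(800,600),interpolation=cv2.INTER_CUBIC))
E
```

```text
[ 574.09313367 -379.39302673  153.35196096] [255.04510454 114.32719919] ((254.74754333496094, 113.43024444580078), (142.84469604492188, 148.36148071289062), 178.3800811767578)
tri [ 573.81519828 -307.78788298   16.86562617] [ 573.72745119 -307.20737986   18.        ]
```

View pics/wDb.png

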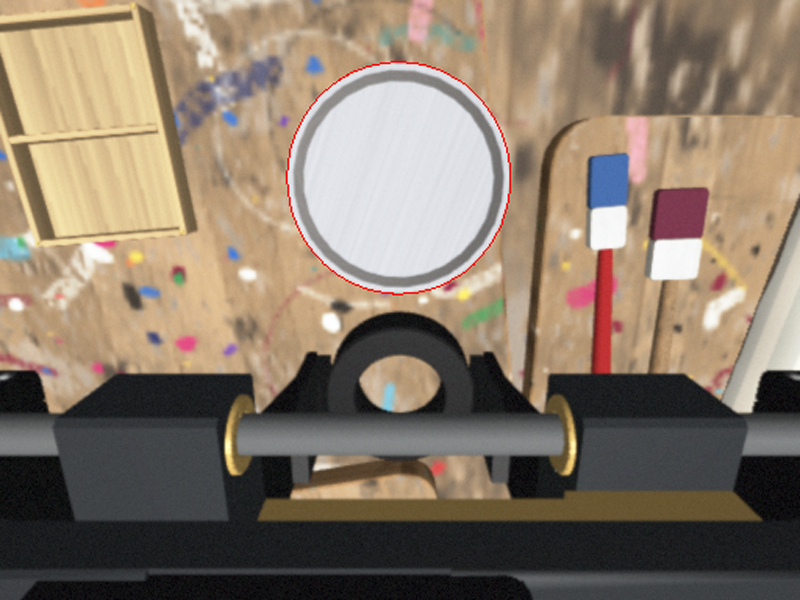

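The red ellipse fits the dish rim. Its centre triangulates to (573.8,-307.8) with the rim at z = 17. Bay tray corners here are (137,4), (196,234) and (38,246). Now placing the tape.

Emit:
{"api": "carry_out", "payload": {"motion": [[0,[0.6,0,0],[0,0,0]],[0,[0.6,0,0.4],[0,0,0]],[0,[0,0,0.7],[0,0,0]],[0,[0,0,0.5],[0,0,0]],[0,[0,0,0.2],[0,0,0]]]}}

```text
t: 10.55
position: [573.3, -306.8, 43.7]
orientation: [[-0.001, 1.0, -0.002], [1.0, 0.001, 0.001], [0.001, -0.002, -1.0]]
wrist_force: [0.3, 0.1, -0.4]
grip_width: 53.2
grasp_force: 20.0
```

Emit:
{"api": "carry_out", "payload": {"motion": [[0,[0,0,0.15],[0,0,0]],[0,[0,0,0.1],[0,0,0]],[0,[0,0,0],[0,0,0]],[0,[0,0,0],[0,0,0]],[0,[0,0,0],[0,0,0]]]}}

```text
t: 11.18
position: [574.3, -307.5, 30.9]
orientation: [[-0.001, 1.0, 0.001], [1.0, 0.001, -0.0], [-0.0, 0.001, -1.0]]
wrist_force: [-0.1, -0.4, -1.3]
grip_width: 53.0
grasp_force: 20.0
```

```bash
python3 - <<'E'
from look import *
a=load('wC');d=load('wD');s=1.5625
for n,p,q in (('TR',(313,24),(137,4)),('BR',(333,204),(196,234)),('BL',(214,213),(38,246)),('divR',(323,122),(157,128))):
    print(n,tri([(a,p[0]/s,p[1]/s),(d,q[0]/s,q[1]/s)]).round(1))
E
```

```text
TR [ 435.5 -219.5   17.8]
BR [ 441.  -343.6   -5. ]
BL [ 351.7 -348.4   15.2]
divR [ 440.4 -282.2   25.1]
```

Emit:
{"api": "carry_out", "payload": {"motion": [[0,[0,0,0.04],[0,0,0]],[0,[0,0,0],[0,0,0]],[0,[0,0,0],[0,0,0]],[0.55,[0,0,0],[0,0,0]],[0.55,[0,0,0],[0,0,0]]]}}

```text
t: 11.8
position: [574.0, -307.4, 27.9]
orientation: [[-0.001, 1.0, -0.0], [1.0, 0.001, 0.0], [0.0, -0.0, -1.0]]
wrist_force: [-0.3, 0.4, 0.2]
grip_width: 63.7
grasp_force: 0.0
```

Emit:
{"api": "carry_out", "payload": {"motion": [[0.55,[0,0,0],[0,0,0]],[0.55,[0,0,-0.3],[0,0,0]],[0.55,[0,0,-0.7],[0,0,0]],[0.55,[0,0,-0.9],[0,0,0]],[0.55,[0,0,-0.9],[0,0,0]]]}}

```text
t: 12.42
position: [573.8, -307.6, 199.0]
orientation: [[-0.0, 1.0, 0.001], [1.0, 0.0, -0.0], [-0.0, 0.001, -1.0]]
wrist_force: [1.6, -0.6, -0.2]
grip_width: 67.1
grasp_force: 0.0
```

```bash
python3 - <<'E'
from look import *
plan(640,90,240,0,8)
E
```

```text
now [ 573.8 -307.6  199. ] 0.0 tilt [ 0.0008 -0.0004]
[0.83, 0.14, -0.09] [0, 0, np.float64(0.0)]
[0.83, 0.14, -0.09] [0, 0, np.float64(0.0)]
[0.83, 0.14, -0.09] [0, 0, np.float64(0.0)]
[0.83, 0.14, -0.09] [0, 0, np.float64(0.0)]
[0.83, 0.14, -0.09] [0, 0, np.float64(0.0)]
[0.83, 0.14, -0.09] [0, 0, np.float64(0.0)]
[0.83, 0.14, -0.09] [0, 0, np.float64(0.0)]
[0.83, 0.14, -0.09] [0, 0, np.float64(0.0)]
```

Emit:
{"api": "carry_out", "payload": {"motion": [[0.55,[0.6,0.2,-0.3],[0,0,0]],[0.55,[0.9,0.3,-0.4],[0,0,0]],[0.55,[0.9,0.3,-0.4],[0,0,0]],[0.55,[0.9,0.3,-0.4],[0,0,0]],[0.55,[0.8,0.3,-0.3],[0,0,0]]]}}

```text
t: 13.05
position: [658.3, -59.4, 306.7]
orientation: [[-0.001, 1.0, 0.002], [1.0, 0.001, 0.0], [0.0, 0.002, -1.0]]
wrist_force: [1.0, -0.7, -0.5]
grip_width: 67.7
grasp_force: 0.0
```

Emit:
{"api": "carry_out", "payload": {"motion": [[0.55,[0.45,0.1,0],[0,0,0]],[0.55,[0,0,0],[0,0,0]],[0.55,[0,0,0],[0,0,0]],[0.55,[0,0,0],[0,0,0]],[0.55,[0,0,0],[0,0,0]]]}}

```text
t: 13.68
position: [663.6, -35.6, 304.2]
orientation: [[0.001, 1.0, 0.0], [1.0, -0.001, 0.0], [0.0, 0.0, -1.0]]
wrist_force: [0.7, -0.2, 0.2]
grip_width: 67.4
grasp_force: 0.0
```

Emit:
{"api": "carry_out", "payload": {"motion": [[0.55,[0,0,0],[0,0,0]],[0.55,[0,0,0],[0,0,0]],[0.55,[0,0,0],[0,0,0]],[0.55,[0,0,0],[0,0,0]],[0.55,[0,0,0],[0,0,0]]]}}

```text
t: 14.3
position: [663.9, -34.3, 304.0]
orientation: [[-0.001, 1.0, -0.0], [1.0, 0.001, 0.0], [0.0, -0.0, -1.0]]
wrist_force: [0.3, 0.4, -0.1]
grip_width: 67.6
grasp_force: 0.0
```

```bash
python3 - <<'E'
from look import *
d=grab('wrist','wE');print(r.state()['position'],abs(r.state()['joint_vel']).max());cv2.imwrite('pics/wEb.png',cv2.resize(cv2.imread('pics/wE.png'),(800,600),interpolation=cv2.INTER_CUBIC))
E
```

```text
[663.88566297 -34.35681652 303.98016984] 0.0015577323361249174
```

View pics/wEb.png

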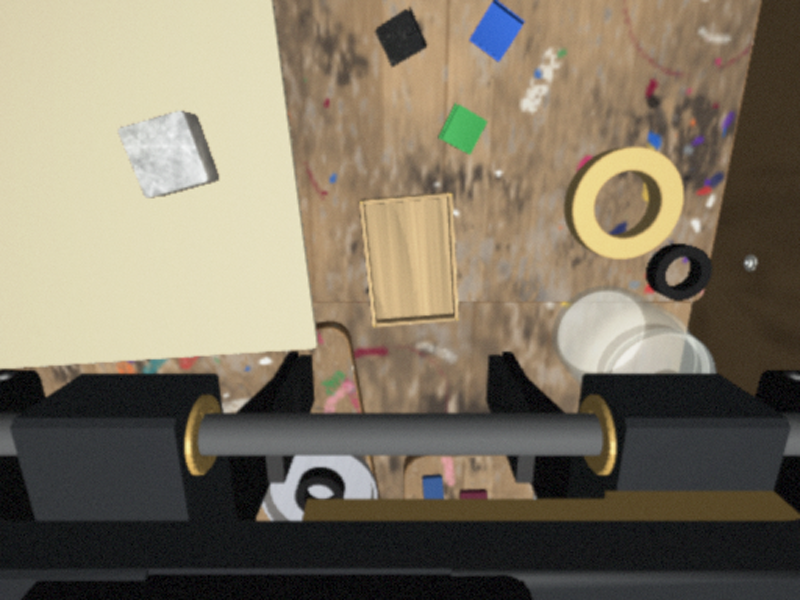

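Plain tray corners are at (361,201), (452,194), (459,319) and (374,326), and clip1 is at (401,37). The tape sits in the dish at (325,490).

```bash
python3 - <<'E'
from look import *
d=load('wE');s=1.5625
W=np.array([ray(d,u/s,v/s,18)[:2] for u,v in [(361,201),(452,194),(459,319),(374,326)]]);e=np.roll(W,-1,0)-W
print('plain',W.mean(0).round(1),np.linalg.norm(e,axis=1).round(1),np.degrees(np.arctan2(e[:,1],e[:,0])).round(1))
q=blob(d,('black',75),(401/s,37/s),25);w=np.array([ray(d,u,v,10)[:2] for u,v in q[:,0]],np.float32);print('clip1',cv2.minAreaRect(w))
plan(664,60,240,26,4)
E
```

```text
plain [676.1 -44.8] [ 83.3 120.9  84.4 121.9] [   4.4  -84.8 -175.    94.7]
clip1 ((666.8954467773438, 147.14810180664062), (33.47859573364258, 31.53529167175293), 29.129793167114258)
now [663.9 -34.4 304. ] 0.0 tilt [-0.      0.0001]
[0.39, 0.0, 0.27] [0, 0, np.float64(-0.81)]
[0.39, 0.05, 0.27] [0, 0, np.float64(-0.81)]
[0.38, 0.09, 0.27] [0, 0, np.float64(-0.81)]
[0.37, 0.13, 0.27] [0, 0, np.float64(-0.81)]
```

```bash
python3 - <<'E'
from look import *
plan(710,68,150,29,5)
E
```

```text
now [663.9 -34.4 304. ] 0.0 tilt [-0.      0.0001]
[0.34, 0.15, 0.51] [0, 0, np.float64(-0.72)]
[0.32, 0.19, 0.51] [0, 0, np.float64(-0.72)]
[0.3, 0.22, 0.51] [0, 0, np.float64(-0.72)]
[0.28, 0.25, 0.51] [0, 0, np.float64(-0.72)]
[0.25, 0.28, 0.51] [0, 0, np.float64(-0.72)]
```

Emit:
{"api": "carry_out", "payload": {"motion": [[0.4,[0.34,0.15,0.5],[0,0,-0.72]],[0.4,[0.32,0.19,0.5],[0,0,-0.72]],[0.4,[0.3,0.22,0.5],[0,0,-0.72]],[0.4,[0.28,0.25,0.5],[0,0,-0.72]],[0.4,[0.25,0.28,0.5],[0,0,-0.72]]]}}

```text
t: 14.98
position: [710.8, 68.3, 153.0]
orientation: [[-0.485, 0.874, 0.0], [0.874, 0.485, 0.0], [0.0, 0.0, -1.0]]
wrist_force: [0.6, -0.3, -0.2]
grip_width: 60.8
grasp_force: 0.0
```

Emit:
{"api": "carry_out", "payload": {"motion": [[0.4,[0,0,0],[0,0,0]],[0.4,[0,0,0],[0,0,0]],[0.4,[0,0,0],[0,0,0]],[0.4,[0,0,0],[0,0,0]],[0.4,[0,0,0],[0,0,0]]]}}

```text
t: 15.6
position: [710.6, 67.2, 154.5]
orientation: [[-0.482, 0.876, 0.001], [0.876, 0.482, 0.0], [-0.0, 0.001, -1.0]]
wrist_force: [0.0, -0.5, -0.1]
grip_width: 60.8
grasp_force: 0.0
```

Emit:
{"api": "carry_out", "payload": {"motion": [[0.4,[0,0,0],[0,0,0]],[0.4,[0,0,0],[0,0,0]],[0.4,[0,0,0],[0,0,0]],[0.4,[0,0,0],[0,0,0]],[0.4,[0,0,0],[0,0,0]]]}}

```text
t: 16.23
position: [710.5, 67.5, 153.9]
orientation: [[-0.482, 0.876, -0.0], [0.876, 0.482, 0.0], [0.0, -0.0, -1.0]]
wrist_force: [-0.6, -0.4, 0.2]
grip_width: 60.5
grasp_force: 0.0
```

```bash
python3 - <<'E'
from look import *
a=load('wE');d=grab('wrist','wF');s=1.5625
c=proj(d,[666.5,147,10]);q=blob(d,('black',70),c,35);qa=blob(a,('black',75),(401/s,37/s),25)
print(c,cv2.minAreaRect(q)[0]);print('tri',tri([(a,*cv2.minAreaRect(qa)[0]),(d,*cv2.minAreaRect(q)[0])]))
w=np.array([ray(d,u,v,10)[:2] for u,v in q[:,0]],np.float32);R=cv2.minAreaRect(w);print('clip1',R)
plan(*R[0],40,29,3)
p=cv2.imread('pics/wF.png');cv2.drawContours(p,[q],-1,(0,0,255),1);cv2.imwrite('pics/wFb.png',p)
E
```

```text
[254.77984722  91.78798137] (256.0, 89.5)
tri [666.59851293 149.59329018   1.70036969]
clip1 ((666.703857421875, 149.12538146972656), (31.50995445251465, 30.253137588500977), 27.9134464263916)
now [710.5  67.4 154. ] 28.8 tilt [-0.0001  0.0001]
[0.51, 0.01, 0.63] [0, 0, np.float64(-0.01)]
[0.51, 0.01, 0.63] [0, 0, np.float64(-0.01)]
[0.51, 0.01, 0.63] [0, 0, np.float64(-0.01)]
```

View pics/wFb.png

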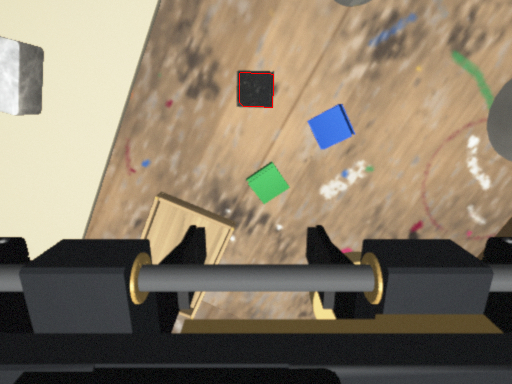

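Clip1 is square to the jaws at pixel (256,89), and the blue and green decoys are clear of the fingers. Descending.

Emit:
{"api": "carry_out", "payload": {"motion": [[0.4,[0.6,0,0],[0,0,0]],[0.4,[0.7,0,0.4],[0,0,0]],[0.4,[0.23,0,0.7],[0,0,0]],[0.4,[0,0,0.5],[0,0,0]],[0.4,[0,0,0.3],[0,0,0]]]}}

```text
t: 16.9
position: [665.6, 147.9, 38.5]
orientation: [[-0.482, 0.876, -0.001], [0.876, 0.482, -0.0], [0.0, -0.001, -1.0]]
wrist_force: [0.5, 0.7, 0.3]
grip_width: 60.9
grasp_force: 0.0
```

Emit:
{"api": "carry_out", "payload": {"motion": [[0.4,[0,0,0.2],[0,0,0]],[0.4,[0,0,0.1],[0,0,0]],[0.4,[0,0,0],[0,0,0]],[0.4,[0,0,0],[0,0,0]],[0.4,[0,0,0],[0,0,0]]]}}

```text
t: 17.52
position: [666.6, 148.0, 22.7]
orientation: [[-0.482, 0.876, 0.001], [0.876, 0.482, 0.0], [-0.0, 0.001, -1.0]]
wrist_force: [0.2, -0.2, 0.1]
grip_width: 61.1
grasp_force: 0.0
```

Emit:
{"api": "carry_out", "payload": {"motion": [[-0.5,[0,0,0],[0,0,0]],[-0.5,[0,0,0],[0,0,0]],[-0.5,[0,0,0],[0,0,0]],[-0.5,[0,0,0],[0,0,0]],[-0.5,[0,0,0],[0,0,0]]], "newtons": 15}}

```text
t: 18.15
position: [666.2, 147.9, 22.0]
orientation: [[-0.482, 0.876, 0.0], [0.876, 0.482, 0.0], [0.0, 0.0, -1.0]]
wrist_force: [-0.1, -0.0, 0.6]
grip_width: 32.8
grasp_force: 15.0
```

```bash
python3 - <<'E'
from look import *
s=r.state();p=s['position']
plan(391.5,-254.5,180,4.4,12,(p[0],p[1],180,28.8))
E
```

```text
[-0.31, -0.6, -0.0] [0, 0, 0.25]
[-0.33, -0.59, -0.0] [0, 0, 0.25]
[-0.35, -0.58, -0.0] [0, 0, 0.25]
[-0.37, -0.57, -0.0] [0, 0, 0.25]
[-0.39, -0.55, -0.0] [0, 0, 0.25]
[-0.41, -0.54, -0.0] [0, 0, 0.25]
[-0.43, -0.53, -0.0] [0, 0, 0.25]
[-0.44, -0.51, -0.0] [0, 0, 0.25]
[-0.46, -0.49, -0.0] [0, 0, 0.25]
[-0.48, -0.48, -0.0] [0, 0, 0.25]
[-0.5, -0.46, -0.0] [0, 0, 0.25]
[-0.51, -0.44, -0.0] [0, 0, 0.25]
```

Emit:
{"api": "carry_out", "payload": {"motion": [[-0.5,[0,0,-0.4],[0,0,0]],[-0.5,[0,0,-0.8],[0,0,0]],[-0.5,[0,0,-0.8],[0,0,0]],[-0.5,[-0.31,-0.6,-0.6],[0,0,0.25]],[-0.5,[-0.33,-0.59,0],[0,0,0.25]]]}}

```text
t: 18.77
position: [622.1, 79.6, 181.1]
orientation: [[-0.419, 0.908, 0.005], [0.908, 0.419, 0.001], [-0.001, 0.005, -1.0]]
wrist_force: [0.6, -0.7, -0.9]
grip_width: 33.0
grasp_force: 15.0
```

Emit:
{"api": "carry_out", "payload": {"motion": [[-0.5,[-0.35,-0.58,0],[0,0,0.25]],[-0.5,[-0.37,-0.57,0],[0,0,0.25]],[-0.5,[-0.39,-0.55,0],[0,0,0.25]],[-0.5,[-0.41,-0.54,0],[0,0,0.25]],[-0.5,[-0.43,-0.53,0],[0,0,0.25]]]}}

```text
t: 19.4
position: [506.3, -89.2, 178.0]
orientation: [[-0.255, 0.967, 0.0], [0.967, 0.255, 0.0], [0.0, 0.0, -1.0]]
wrist_force: [-0.8, -1.0, 1.3]
grip_width: 33.0
grasp_force: 15.0
```

Emit:
{"api": "carry_out", "payload": {"motion": [[-0.5,[-0.44,-0.51,0],[0,0,0.25]],[-0.5,[-0.46,-0.49,0],[0,0,0.25]],[-0.5,[-0.48,-0.48,0],[0,0,0.25]],[-0.5,[-0.5,-0.46,0],[0,0,0.25]],[-0.5,[-0.51,-0.44,0],[0,0,0.25]]]}}

```text
t: 20.02
position: [392.4, -257.6, 178.1]
orientation: [[-0.082, 0.997, 0.001], [0.997, 0.082, 0.0], [0.0, 0.001, -1.0]]
wrist_force: [0.6, 1.4, -0.6]
grip_width: 32.7
grasp_force: 15.0
```

Emit:
{"api": "carry_out", "payload": {"motion": [[-0.5,[0,0,0],[0,0,0]],[-0.5,[0,0,0],[0,0,0]],[-0.5,[0,0,0],[0,0,0]],[-0.5,[0,0,0],[0,0,0]],[-0.5,[0,0,0],[0,0,0]]]}}

```text
t: 20.65
position: [393.9, -255.7, 177.9]
orientation: [[-0.085, 0.996, -0.0], [0.996, 0.085, -0.0], [-0.0, -0.0, -1.0]]
wrist_force: [-0.1, 0.7, -0.0]
grip_width: 32.6
grasp_force: 15.0
```

```bash
python3 - <<'E'
from look import *
plan(391.5,-254.5,30,4.4,3)
E
```

```text
now [ 393.9 -255.7  177.9] 4.9 tilt [-0.0001 -0.0001]
[0.01, -0.01, 0.82] [0, 0, np.float64(0.02)]
[0.01, -0.01, 0.82] [0, 0, np.float64(0.02)]
[0.01, -0.01, 0.82] [0, 0, np.float64(0.02)]
```

Emit:
{"api": "carry_out", "payload": {"motion": [[-0.5,[0.02,-0.03,0.6],[0,0,0]],[-0.5,[0,0,0.8],[0,0,0]],[-0.5,[0,0,0.6],[0,0,0]],[-0.5,[0,0,0.3],[0,0,0]],[-0.5,[0,0,0.13],[0,0,0]]]}}

```text
t: 21.28
position: [391.3, -254.8, 31.2]
orientation: [[-0.084, 0.996, -0.002], [0.996, 0.084, -0.0], [0.0, -0.002, -1.0]]
wrist_force: [0.3, 0.2, 0.1]
grip_width: 32.7
grasp_force: 15.0
```

Emit:
{"api": "carry_out", "payload": {"motion": [[-0.5,[0,0,0.06],[0,0,0]],[-0.5,[0,0,0.04],[0,0,0]],[-0.5,[0,0,0],[0,0,0]],[-0.5,[0,0,0],[0,0,0]],[-0.5,[0,0,0],[0,0,0]]]}}

```text
t: 21.9
position: [392.0, -254.9, 26.4]
orientation: [[-0.084, 0.996, 0.001], [0.996, 0.084, 0.0], [0.0, 0.001, -1.0]]
wrist_force: [0.0, 0.1, 0.1]
grip_width: 32.8
grasp_force: 15.0
```

Emit:
{"api": "carry_out", "payload": {"motion": [[0,[0,0,0],[0,0,0]],[0,[0,0,0],[0,0,0]],[0,[0,0,-0.2],[0,0,0]],[0,[0,0,-0.8],[0,0,0]],[0,[0,0,-0.9],[0,0,0]]]}}

```text
t: 22.52
position: [391.1, -255.4, 141.5]
orientation: [[-0.083, 0.997, -0.002], [0.997, 0.083, -0.001], [-0.001, -0.002, -1.0]]
wrist_force: [1.9, 1.4, 1.3]
grip_width: 43.4
grasp_force: 0.0
```

```bash
python3 - <<'E'
from look import *
plan(521.5,427,180,-36.5,15)
E
```

```text
now [ 391.1 -255.4  141.5] 4.8 tilt [-0.002  -0.0008]
[0.74, 0.21, -0.04] [0, 0, np.float64(0.34)]
[0.75, 0.17, -0.04] [0, 0, np.float64(0.34)]
[0.76, 0.14, -0.04] [0, 0, np.float64(0.34)]
[0.77, 0.1, -0.04] [0, 0, np.float64(0.34)]
[0.77, 0.06, -0.04] [0, 0, np.float64(0.34)]
[0.77, 0.02, -0.04] [0, 0, np.float64(0.34)]
[0.77, -0.01, -0.04] [0, 0, np.float64(0.34)]
[0.77, -0.05, -0.04] [0, 0, np.float64(0.34)]
[0.77, -0.09, -0.04] [0, 0, np.float64(0.34)]
[0.76, -0.12, -0.04] [0, 0, np.float64(0.34)]
[0.76, -0.16, -0.04] [0, 0, np.float64(0.34)]
[0.75, -0.2, -0.04] [0, 0, np.float64(0.34)]
[0.74, -0.23, -0.04] [0, 0, np.float64(0.34)]
[0.72, -0.27, -0.04] [0, 0, np.float64(0.34)]
[0.71, -0.3, -0.04] [0, 0, np.float64(0.34)]
```

Emit:
{"api": "carry_out", "payload": {"motion": [[0.4,[0.74,0.21,-0.2],[0,0,0.34]],[0.4,[0.75,0.17,-0.2],[0,0,0.34]],[0.4,[0.76,0.14,-0.2],[0,0,0.34]],[0.4,[0.77,0.1,0],[0,0,0.34]],[0.4,[0.77,0.06,0],[0,0,0.34]]]}}

```text
t: 23.15
position: [435.4, -26.3, 177.1]
orientation: [[0.155, 0.988, 0.001], [0.988, -0.155, 0.001], [0.001, 0.001, -1.0]]
wrist_force: [-0.1, -1.0, -0.1]
grip_width: 61.0
grasp_force: 0.0
```

Emit:
{"api": "carry_out", "payload": {"motion": [[0.4,[0.77,0.02,0],[0,0,0.34]],[0.4,[0.77,-0.01,0],[0,0,0.34]],[0.4,[0.77,-0.05,0],[0,0,0.34]],[0.4,[0.77,-0.09,0],[0,0,0.34]],[0.4,[0.76,-0.12,0],[0,0,0.34]]]}}

```text
t: 23.78
position: [477.6, 201.3, 177.1]
orientation: [[0.383, 0.924, 0.001], [0.924, -0.383, 0.0], [0.001, 0.001, -1.0]]
wrist_force: [0.8, -0.3, 0.9]
grip_width: 60.8
grasp_force: 0.0
```

Emit:
{"api": "carry_out", "payload": {"motion": [[0.4,[0.76,-0.16,0],[0,0,0.34]],[0.4,[0.75,-0.2,0],[0,0,0.34]],[0.4,[0.74,-0.23,0],[0,0,0.34]],[0.4,[0.72,-0.27,0],[0,0,0.34]],[0.4,[0.71,-0.3,0],[0,0,0.34]]]}}

```text
t: 24.4
position: [519.0, 429.7, 177.3]
orientation: [[0.589, 0.808, 0.001], [0.808, -0.589, -0.0], [0.001, 0.001, -1.0]]
wrist_force: [0.6, 0.9, 0.1]
grip_width: 60.7
grasp_force: 0.0
```

Emit:
{"api": "carry_out", "payload": {"motion": [[0.4,[0,0,0],[0,0,0]],[0.4,[0,0,0],[0,0,0]],[0.4,[0,0,0],[0,0,0]],[0.4,[0,0,0],[0,0,0]],[0.4,[0,0,0],[0,0,0]]]}}

```text
t: 25.02
position: [518.8, 428.0, 176.6]
orientation: [[0.588, 0.809, 0.0], [0.809, -0.588, 0.0], [0.0, -0.0, -1.0]]
wrist_force: [-0.6, -0.9, 0.3]
grip_width: 60.6
grasp_force: 0.0
```

```bash
python3 - <<'E'
from look import *
plan(521.5,427,22,-36.5,3)
E
```

```text
now [518.8 428.  176.6] -36.0 tilt [0.0001 0.0004]
[0.0, 0.02, 0.86] [0, 0, np.float64(0.02)]
[0.0, 0.02, 0.86] [0, 0, np.float64(0.02)]
[0.0, 0.02, 0.86] [0, 0, np.float64(0.02)]
```

Emit:
{"api": "carry_out", "payload": {"motion": [[0.4,[0,0.05,0.7],[0,0,0.06]],[0.4,[0,0,0.8],[0,0,0]],[0.4,[0,0,0.6],[0,0,0]],[0.4,[0,0,0.3],[0,0,0]],[0.4,[0,0,0.1],[0,0,0]]]}}

```text
t: 25.65
position: [521.1, 426.5, 25.9]
orientation: [[0.594, 0.804, -0.0], [0.804, -0.594, -0.0], [-0.0, -0.0, -1.0]]
wrist_force: [0.0, 0.2, -0.0]
grip_width: 60.7
grasp_force: 0.0
```

Emit:
{"api": "carry_out", "payload": {"motion": [[0.4,[0,0,0.07],[0,0,0]],[0.4,[0,0,0],[0,0,0]],[0.4,[0,0,0],[0,0,0]],[-0.5,[0,0,0],[0,0,0]],[-0.5,[0,0,0],[0,0,0]]]}}

```text
t: 26.28
position: [521.2, 426.7, 22.3]
orientation: [[0.594, 0.804, 0.0], [0.804, -0.594, 0.0], [0.0, -0.0, -1.0]]
wrist_force: [-0.2, 1.3, 0.2]
grip_width: 48.6
grasp_force: 0.0
```

Emit:
{"api": "carry_out", "payload": {"motion": [[-0.5,[0,0,0],[0,0,0]],[-0.5,[0,0,0],[0,0,0]],[-0.5,[0,0,0],[0,0,0]],[-0.5,[0,0,0],[0,0,0]],[-0.5,[0,0,0],[0,0,0]]]}}

```text
t: 26.9
position: [521.2, 426.7, 22.1]
orientation: [[0.594, 0.804, 0.0], [0.804, -0.594, 0.0], [0.0, -0.0, -1.0]]
wrist_force: [0.1, 0.0, 0.6]
grip_width: 32.8
grasp_force: 15.0
```

```bash
python3 - <<'E'
from look import *
s=r.state();p=s['position'];O=s['orientation']
plan(396.0,-314.5,180,4.4,15,(p[0],p[1],180,np.degrees(np.arctan2(O[1,1],O[0,1]))))
E
```

```text
[-0.75, 0.38, -0.0] [0, 0, np.float64(-0.34)]
[-0.76, 0.34, -0.0] [0, 0, np.float64(-0.34)]
[-0.78, 0.3, -0.0] [0, 0, np.float64(-0.34)]
[-0.79, 0.27, -0.0] [0, 0, np.float64(-0.34)]
[-0.8, 0.23, -0.0] [0, 0, np.float64(-0.34)]
[-0.81, 0.19, -0.0] [0, 0, np.float64(-0.34)]
[-0.82, 0.15, -0.0] [0, 0, np.float64(-0.34)]
[-0.83, 0.11, -0.0] [0, 0, np.float64(-0.34)]
[-0.83, 0.07, -0.0] [0, 0, np.float64(-0.34)]
[-0.83, 0.03, -0.0] [0, 0, np.float64(-0.34)]
[-0.84, -0.01, -0.0] [0, 0, np.float64(-0.34)]
[-0.83, -0.05, -0.0] [0, 0, np.float64(-0.34)]
[-0.83, -0.08, -0.0] [0, 0, np.float64(-0.34)]
[-0.83, -0.12, -0.0] [0, 0, np.float64(-0.34)]
[-0.82, -0.16, -0.0] [0, 0, np.float64(-0.34)]
```

Emit:
{"api": "carry_out", "payload": {"motion": [[-0.5,[0,0,-0.4],[0,0,0]],[-0.5,[0,0,-0.8],[0,0,0]],[-0.5,[0,0,-0.9],[0,0,0]],[-0.5,[-0.75,0.38,-0.5],[0,0,-0.34]],[-0.5,[-0.76,0.34,0],[0,0,-0.34]]]}}

```text
t: 27.52
position: [505.5, 327.0, 180.6]
orientation: [[0.514, 0.858, 0.004], [0.858, -0.514, 0.003], [0.004, 0.002, -1.0]]
wrist_force: [-0.9, -0.8, -0.2]
grip_width: 32.8
grasp_force: 15.0
```

Emit:
{"api": "carry_out", "payload": {"motion": [[-0.5,[-0.78,0.3,0],[0,0,-0.34]],[-0.5,[-0.79,0.27,0],[0,0,-0.34]],[-0.5,[-0.8,0.23,0],[0,0,-0.34]],[-0.5,[-0.81,0.19,0],[0,0,-0.34]],[-0.5,[-0.82,0.15,0],[0,0,-0.34]]]}}

```text
t: 28.15
position: [462.0, 79.4, 178.0]
orientation: [[0.298, 0.955, 0.0], [0.955, -0.298, 0.001], [0.001, 0.0, -1.0]]
wrist_force: [1.0, 0.6, -0.2]
grip_width: 32.8
grasp_force: 15.0
```

Emit:
{"api": "carry_out", "payload": {"motion": [[-0.5,[-0.83,0.11,0],[0,0,-0.34]],[-0.5,[-0.83,0.07,0],[0,0,-0.34]],[-0.5,[-0.83,0.03,0],[0,0,-0.34]],[-0.5,[-0.84,-0.01,0],[0,0,-0.34]],[-0.5,[-0.83,-0.05,0],[0,0,-0.34]]]}}

```text
t: 28.78
position: [418.8, -167.2, 178.1]
orientation: [[0.065, 0.998, 0.001], [0.998, -0.065, 0.001], [0.001, 0.001, -1.0]]
wrist_force: [1.7, 0.1, -0.9]
grip_width: 32.8
grasp_force: 15.0
```

Emit:
{"api": "carry_out", "payload": {"motion": [[-0.5,[-0.83,-0.08,0],[0,0,-0.34]],[-0.5,[-0.83,-0.12,0],[0,0,-0.34]],[-0.5,[-0.82,-0.16,0],[0,0,-0.34]],[-0.5,[0,0,0],[0,0,0]],[-0.5,[0,0,0],[0,0,0]]]}}

```text
t: 29.4
position: [394.8, -313.8, 177.7]
orientation: [[-0.075, 0.997, -0.001], [0.997, 0.075, 0.0], [0.0, -0.001, -1.0]]
wrist_force: [1.0, 0.6, 0.3]
grip_width: 32.7
grasp_force: 15.0
```

Emit:
{"api": "carry_out", "payload": {"motion": [[-0.5,[0,0,0],[0,0,0]],[-0.5,[0,0,0],[0,0,0]],[-0.5,[0,0,0],[0,0,0]],[-0.5,[0,0,0],[0,0,0]],[-0.5,[0,0,0],[0,0,0]]]}}

```text
t: 30.02
position: [395.0, -313.9, 178.0]
orientation: [[-0.076, 0.997, 0.0], [0.997, 0.076, 0.0], [0.0, 0.0, -1.0]]
wrist_force: [0.3, -0.0, -0.3]
grip_width: 32.7
grasp_force: 15.0
```

```bash
python3 - <<'E'
from look import *
plan(396,-314.5,26.3,4.4,3)
d=grab('wrist','wG');cv2.imwrite('pics/wGb.png',cv2.resize(cv2.imread('pics/wG.png'),(800,600),interpolation=cv2.INTER_CUBIC))
E
```

```text
now [ 395.  -313.9  178. ] 4.4 tilt [0.0002 0.0002]
[-0.0, 0.01, 0.84] [0, 0, np.float64(-0.0)]
[-0.0, 0.01, 0.84] [0, 0, np.float64(-0.0)]
[-0.0, 0.01, 0.84] [0, 0, np.float64(-0.0)]
```

View pics/wGb.png

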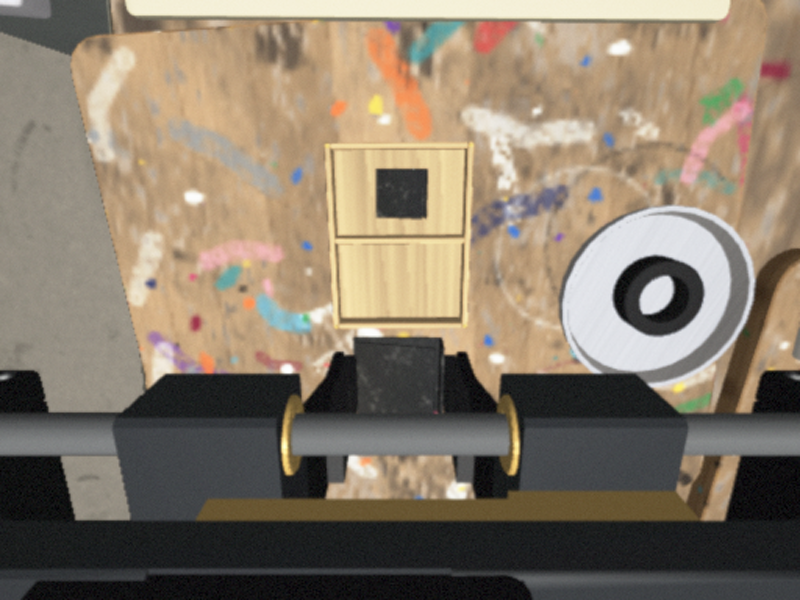

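Clip1 is centred in its bay at (402,193), and the tape is centred in the dish at (658,295). Lowering clip2 into the other bay.

Emit:
{"api": "carry_out", "payload": {"motion": [[-0.5,[0,0.02,0.6],[0,0,0]],[-0.5,[0,0,0.8],[0,0,0]],[-0.5,[0,0,0.6],[0,0,0]],[-0.5,[0,0,0.3],[0,0,0]],[-0.5,[0,0,0.13],[0,0,0]]]}}

```text
t: 30.7
position: [396.0, -314.1, 31.9]
orientation: [[-0.076, 0.997, -0.001], [0.997, 0.076, -0.0], [-0.0, -0.001, -1.0]]
wrist_force: [0.1, -0.8, 0.0]
grip_width: 32.8
grasp_force: 15.0
```

Emit:
{"api": "carry_out", "payload": {"motion": [[-0.5,[0,0,0.06],[0,0,0]],[-0.5,[0,0,0.04],[0,0,0]],[-0.5,[0,0,0],[0,0,0]],[-0.5,[0,0,0],[0,0,0]],[-0.5,[0,0,0],[0,0,0]]]}}

```text
t: 31.32
position: [396.3, -313.9, 26.4]
orientation: [[-0.076, 0.997, 0.0], [0.997, 0.076, 0.0], [-0.0, 0.0, -1.0]]
wrist_force: [0.4, 0.5, -0.8]
grip_width: 33.1
grasp_force: 15.0
```

Emit:
{"api": "carry_out", "payload": {"motion": [[0,[0,0,0],[0,0,0]],[0,[0,0,0],[0,0,0]],[0,[0,0,-0.2],[0,0,0]],[0,[0,0,-0.8],[0,0,0]],[0,[0,0,-0.9],[0,0,0]]]}}

```text
t: 31.95
position: [395.5, -314.1, 141.7]
orientation: [[-0.075, 0.997, -0.001], [0.997, 0.075, 0.0], [0.0, -0.001, -1.0]]
wrist_force: [1.0, -0.2, 1.2]
grip_width: 43.4
grasp_force: 0.0
```

```bash
python3 - <<'E'
from look import *
plan(571.5,328,180,-26.7,15)
E
```

```text
now [ 395.5 -314.1  141.7] 4.3 tilt [-0.0013  0.    ]
[0.7, 0.25, -0.04] [0, 0, np.float64(0.26)]
[0.71, 0.22, -0.04] [0, 0, np.float64(0.26)]
[0.71, 0.2, -0.04] [0, 0, np.float64(0.26)]
[0.72, 0.17, -0.04] [0, 0, np.float64(0.26)]
[0.73, 0.15, -0.04] [0, 0, np.float64(0.26)]
[0.73, 0.12, -0.04] [0, 0, np.float64(0.26)]
[0.73, 0.09, -0.04] [0, 0, np.float64(0.26)]
[0.74, 0.07, -0.04] [0, 0, np.float64(0.26)]
[0.74, 0.04, -0.04] [0, 0, np.float64(0.26)]
[0.74, 0.01, -0.04] [0, 0, np.float64(0.26)]
[0.74, -0.01, -0.04] [0, 0, np.float64(0.26)]
[0.74, -0.04, -0.04] [0, 0, np.float64(0.26)]
[0.74, -0.07, -0.04] [0, 0, np.float64(0.26)]
[0.73, -0.09, -0.04] [0, 0, np.float64(0.26)]
[0.73, -0.12, -0.04] [0, 0, np.float64(0.26)]
```

Opening to 52 mm for the eraser.

Emit:
{"api": "carry_out", "payload": {"motion": [[0.2,[0.7,0.25,-0.2],[0,0,0.26]],[0.2,[0.71,0.22,-0.2],[0,0,0.26]],[0.2,[0.71,0.2,-0.2],[0,0,0.26]],[0.2,[0.72,0.17,0],[0,0,0.26]],[0.2,[0.73,0.15,0],[0,0,0.26]]]}}

```text
t: 32.58
position: [455.3, -97.7, 176.9]
orientation: [[0.107, 0.994, 0.001], [0.994, -0.107, 0.002], [0.003, 0.001, -1.0]]
wrist_force: [0.6, -0.7, -0.3]
grip_width: 52.2
grasp_force: 0.0
```

Emit:
{"api": "carry_out", "payload": {"motion": [[0.2,[0.73,0.12,0],[0,0,0.26]],[0.2,[0.73,0.09,0],[0,0,0.26]],[0.2,[0.74,0.07,0],[0,0,0.26]],[0.2,[0.74,0.04,0],[0,0,0.26]],[0.2,[0.74,0.01,0],[0,0,0.26]]]}}

```text
t: 33.2
position: [514.0, 116.0, 176.9]
orientation: [[0.285, 0.959, 0.001], [0.959, -0.285, 0.001], [0.001, 0.0, -1.0]]
wrist_force: [1.3, -0.4, 0.1]
grip_width: 52.1
grasp_force: 0.0
```

Emit:
{"api": "carry_out", "payload": {"motion": [[0.2,[0.74,-0.01,0],[0,0,0.26]],[0.2,[0.74,-0.04,0],[0,0,0.26]],[0.2,[0.74,-0.07,0],[0,0,0.26]],[0.2,[0.73,-0.09,0],[0,0,0.26]],[0.2,[0.73,-0.12,0],[0,0,0.26]]]}}

```text
t: 33.83
position: [573.2, 330.1, 177.1]
orientation: [[0.453, 0.892, 0.001], [0.892, -0.453, -0.0], [0.0, 0.001, -1.0]]
wrist_force: [1.2, 0.0, 0.4]
grip_width: 52.5
grasp_force: 0.0
```

Emit:
{"api": "carry_out", "payload": {"motion": [[0.2,[0,0,0],[0,0,0]],[0.2,[0,0,0],[0,0,0]],[0.2,[0,0,0],[0,0,0]],[0.2,[0,0,0],[0,0,0]],[0.2,[0,0,0],[0,0,0]]]}}

```text
t: 34.45
position: [572.8, 328.4, 176.4]
orientation: [[0.452, 0.892, 0.0], [0.892, -0.452, 0.0], [0.0, -0.0, -1.0]]
wrist_force: [-0.2, -0.1, 0.1]
grip_width: 52.0
grasp_force: 0.0
```

```bash
python3 - <<'E'
from look import *
plan(571.5,328,23,-26.7,3)
E
```

```text
now [572.8 328.4 176.4] -26.9 tilt [0.     0.0004]
[-0.01, -0.01, 0.85] [0, 0, np.float64(-0.01)]
[-0.01, -0.01, 0.85] [0, 0, np.float64(-0.01)]
[-0.01, -0.01, 0.85] [0, 0, np.float64(-0.01)]
```

Emit:
{"api": "carry_out", "payload": {"motion": [[0.2,[-0.02,-0.02,0.7],[0,0,0]],[0.2,[0,0,0.8],[0,0,0]],[0.2,[0,0,0.6],[0,0,0]],[0.2,[0,0,0.3],[0,0,0]],[0.2,[0,0,0.1],[0,0,0]]]}}

```text
t: 35.08
position: [571.2, 328.1, 25.9]
orientation: [[0.452, 0.892, -0.0], [0.892, -0.452, -0.0], [-0.0, -0.0, -1.0]]
wrist_force: [-0.4, 0.3, 0.6]
grip_width: 52.3
grasp_force: 0.0
```

Emit:
{"api": "carry_out", "payload": {"motion": [[0.2,[0,0,0.06],[0,0,0]],[0.2,[0,0,0],[0,0,0]],[0.2,[0,0,0],[0,0,0]],[-0.8,[0,0,0],[0,0,0]],[-0.8,[0,0,0],[0,0,0]]], "newtons": 10}}

```text
t: 35.7
position: [571.3, 328.3, 22.8]
orientation: [[0.452, 0.892, 0.0], [0.892, -0.452, 0.0], [0.0, 0.0, -1.0]]
wrist_force: [0.5, -0.9, -0.6]
grip_width: 39.3
grasp_force: 0.0
```

Emit:
{"api": "carry_out", "payload": {"motion": [[-0.8,[0,0,0],[0,0,0]],[-0.8,[0,0,0],[0,0,0]],[-0.8,[0,0,0],[0,0,0]],[-0.8,[0,0,0],[0,0,0]],[-0.8,[0,0,0],[0,0,0]]]}}

```text
t: 36.33
position: [571.2, 328.3, 22.6]
orientation: [[0.452, 0.892, -0.0], [0.892, -0.452, 0.0], [0.0, -0.0, -1.0]]
wrist_force: [-0.4, 0.4, 0.1]
grip_width: 22.4
grasp_force: 10.0
```

```bash
python3 - <<'E'
from look import *
s=r.state();p=s['position'];O=s['orientation']
plan(670,-115,180,4.8,10,(p[0],p[1],180,np.degrees(np.arctan2(O[1,1],O[0,1]))))
E
```

```text
[-0.58, 0.48, -0.0] [0, 0, np.float64(-0.4)]
[-0.61, 0.45, -0.0] [0, 0, np.float64(-0.4)]
[-0.63, 0.41, -0.0] [0, 0, np.float64(-0.4)]
[-0.66, 0.38, -0.0] [0, 0, np.float64(-0.4)]
[-0.68, 0.34, -0.0] [0, 0, np.float64(-0.4)]
[-0.69, 0.3, -0.0] [0, 0, np.float64(-0.4)]
[-0.71, 0.26, -0.0] [0, 0, np.float64(-0.4)]
[-0.72, 0.22, -0.0] [0, 0, np.float64(-0.4)]
[-0.73, 0.18, -0.0] [0, 0, np.float64(-0.4)]
[-0.74, 0.14, -0.0] [0, 0, np.float64(-0.4)]
```

Emit:
{"api": "carry_out", "payload": {"motion": [[-0.8,[0,0,-0.4],[0,0,0]],[-0.8,[0,0,-0.8],[0,0,0]],[-0.8,[0,0,-0.9],[0,0,0]],[-0.8,[-0.58,0.48,-0.5],[0,0,-0.4]],[-0.8,[-0.61,0.45,0],[0,0,-0.4]]]}}

```text
t: 36.95
position: [593.0, 239.0, 183.3]
orientation: [[0.347, 0.938, 0.005], [0.938, -0.347, 0.003], [0.004, 0.004, -1.0]]
wrist_force: [0.5, -0.2, -1.6]
grip_width: 22.0
grasp_force: 10.0
```

Emit:
{"api": "carry_out", "payload": {"motion": [[-0.8,[-0.63,0.41,0],[0,0,-0.4]],[-0.8,[-0.66,0.38,0],[0,0,-0.4]],[-0.8,[-0.68,0.34,0],[0,0,-0.4]],[-0.8,[-0.69,0.3,0],[0,0,-0.4]],[-0.8,[-0.71,0.26,0],[0,0,-0.4]]]}}

```text
t: 37.58
position: [641.1, 16.6, 180.5]
orientation: [[0.076, 0.997, 0.002], [0.997, -0.076, 0.0], [0.001, 0.002, -1.0]]
wrist_force: [1.0, 0.4, -0.1]
grip_width: 22.0
grasp_force: 10.0
```

Emit:
{"api": "carry_out", "payload": {"motion": [[-0.8,[-0.72,0.22,0],[0,0,-0.4]],[-0.8,[-0.73,0.18,0],[0,0,-0.4]],[-0.8,[-0.74,0.14,0],[0,0,-0.4]],[-0.8,[0,0,0],[0,0,0]],[-0.8,[0,0,0],[0,0,0]]]}}

```text
t: 38.2
position: [670.4, -113.8, 179.8]
orientation: [[-0.089, 0.996, 0.001], [0.996, 0.089, 0.0], [0.0, 0.001, -1.0]]
wrist_force: [0.6, 0.1, -0.1]
grip_width: 21.8
grasp_force: 10.0
```

Emit:
{"api": "carry_out", "payload": {"motion": [[-0.8,[0,0,0],[0,0,0]],[-0.8,[0,0,0],[0,0,0]],[-0.8,[0,0,0],[0,0,0]],[-0.8,[0,0,0],[0,0,0]],[-0.8,[0,0,0],[0,0,0]]]}}

```text
t: 38.83
position: [670.2, -113.8, 178.6]
orientation: [[-0.09, 0.996, -0.0], [0.996, 0.09, 0.0], [0.0, -0.0, -1.0]]
wrist_force: [-0.3, 0.0, -0.6]
grip_width: 21.8
grasp_force: 10.0
```

```bash
python3 - <<'E'
from look import *
plan(676,-45,180,4.8,2)
d=grab('wrist','wH');cv2.imwrite('pics/wHb.png',cv2.resize(cv2.imread('pics/wH.png'),(800,600),interpolation=cv2.INTER_CUBIC))
E
```

```text
now [ 670.2 -113.8  178.6] 5.2 tilt [-0.0001  0.0001]
[0.57, 0.1, -0.01] [0, 0, np.float64(0.02)]
[0.57, 0.1, -0.01] [0, 0, np.float64(0.02)]
```

View pics/wHb.png

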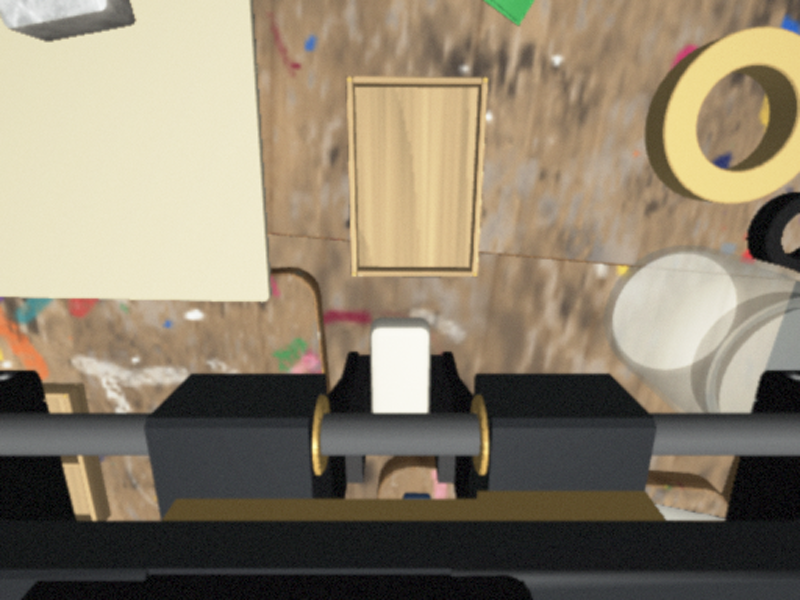

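The tray is ahead, with corners at (347,77), (487,78), (477,274) and (351,274). The eraser is held straight, its front edge at (400,320).

```bash
python3 - <<'E'
from look import *
a=load('wE');d=load('wH');s=1.5625
A=[(361,201),(452,194),(459,319),(374,326)];B=[(347,77),(487,78),(477,274),(351,274)]
T=np.array([tri([(a,p[0]/s,p[1]/s),(d,q[0]/s,q[1]/s)]) for p,q in zip(A,B)]);print(T.round(1).tolist(),T.mean(0))
W=np.array([ray(d,q[0]/s,q[1]/s,18) for q in B]);print(W.round(1).tolist(),W.mean(0));e=W[0]-W[3];print(np.degrees(np.arctan2(e[1],e[0])))
f=ray(d,400/s,320/s,169);P=r.state()['position'];O=r.state()['orientation'];print('front edge in tool',O.T@(f-P))
E
```

```text
[[628.6, 12.5, 18.9], [711.7, 19.1, 20.3], [722.9, -101.2, 18.2], [638.8, -106.9, 24.4]] [675.49217095 -44.12885649  20.4769674 ]
[[627.7, 12.5, 18.0], [711.7, 19.6, 18.0], [722.5, -101.0, 18.0], [637.3, -108.7, 18.0]] [674.78164844 -44.41424655  18.        ]
94.55946110168026
front edge in tool [27.26924578  0.66794471  9.55610728]
```

Emit:
{"api": "carry_out", "payload": {"motion": [[-0.8,[0.5,0.1,0],[0,0,0.02]],[-0.8,[0.5,0.09,0.5],[0,0,0]],[-0.8,[0.12,0,0.7],[0,0,0]],[-0.8,[0,0,0.5],[0,0,0]],[-0.8,[0,0,0.4],[0,0,0]]]}}

```text
t: 39.5
position: [675.3, -45.6, 51.1]
orientation: [[-0.087, 0.996, -0.001], [0.996, 0.087, -0.0], [0.0, -0.001, -1.0]]
wrist_force: [0.6, -1.4, 0.2]
grip_width: 21.7
grasp_force: 10.0
```

Emit:
{"api": "carry_out", "payload": {"motion": [[-0.8,[0,0,0.25],[0,0,0]],[-0.8,[0,0,0.1],[0,0,0]],[-0.8,[0,0,0.05],[0,0,0]],[-0.8,[0,0,0],[0,0,0]],[-0.8,[0,0,0],[0,0,0]]]}}

```text
t: 40.12
position: [676.1, -45.9, 29.3]
orientation: [[-0.087, 0.996, 0.001], [0.996, 0.087, 0.0], [0.0, 0.001, -1.0]]
wrist_force: [0.1, -0.4, -0.1]
grip_width: 21.9
grasp_force: 10.0
```

Lower another 2.5 mm, release, then lift and back away to look.

Emit:
{"api": "carry_out", "payload": {"motion": [[-0.8,[0,0,0.04],[0,0,0]],[-0.8,[0,0,0],[0,0,0]],[-0.8,[0,0,0],[0,0,0]],[-0.15,[0,0,0],[0,0,0]],[-0.15,[0,0,0],[0,0,0]]]}}

```text
t: 40.75
position: [675.4, -45.9, 25.9]
orientation: [[-0.087, 0.996, -0.001], [0.996, 0.087, 0.0], [0.0, -0.001, -1.0]]
wrist_force: [0.8, -0.0, 0.2]
grip_width: 33.2
grasp_force: 0.0
```

Emit:
{"api": "carry_out", "payload": {"motion": [[-0.15,[0,0,-0.2],[0,0,0]],[-0.15,[0,0,-0.8],[0,0,0]],[-0.15,[0,0,-0.9],[0,0,0]],[-0.15,[-0.8,-0.2,-0.8],[0,0,0]],[-0.15,[-0.9,-0.4,-0.8],[0,0,0]]]}}

```text
t: 41.38
position: [652.9, -136.7, 225.7]
orientation: [[-0.089, 0.996, 0.002], [0.996, 0.089, -0.0], [-0.0, 0.002, -1.0]]
wrist_force: [1.3, -1.1, -0.2]
grip_width: 37.2
grasp_force: 0.0
```

Emit:
{"api": "carry_out", "payload": {"motion": [[-0.15,[-0.9,-0.5,-0.4],[0,0,0]],[-0.15,[-0.9,-0.5,0],[0,0,0]],[-0.15,[-0.9,-0.5,0],[0,0,0]],[-0.15,[-0.6,-0.3,0],[0,0,0]],[-0.15,[0,0,0],[0,0,0]]]}}

```text
t: 42.0
position: [561.0, -343.8, 247.0]
orientation: [[-0.08, 0.997, 0.0], [0.997, 0.08, -0.002], [-0.002, 0.0, -1.0]]
wrist_force: [0.9, 0.2, -0.7]
grip_width: 37.1
grasp_force: 0.0
```

Emit:
{"api": "carry_out", "payload": {"motion": [[-0.15,[0,0,0],[0,0,0]],[-0.15,[0,0,0],[0,0,0]],[-0.15,[0,0,0],[0,0,0]],[-0.15,[0,0,0],[0,0,0]],[-0.15,[0,0,0],[0,0,0]]]}}

```text
t: 42.62
position: [564.0, -339.3, 245.7]
orientation: [[-0.087, 0.996, -0.0], [0.996, 0.087, 0.0], [0.0, -0.0, -1.0]]
wrist_force: [-1.6, -0.5, -0.0]
grip_width: 37.1
grasp_force: 0.0
```

```bash
python3 - <<'E'
from look import *
print(r.state()['position'])
a=grab('top','tZ');d=grab('wrist','wZ')
A=cv2.imread('pics/tZ.png')[90:300,130:450];A=cv2.resize(A,(480,315),interpolation=cv2.INTER_CUBIC)
B=cv2.resize(cv2.imread('pics/wZ.png')[:240],(480,225));cv2.imwrite('pics/zz.png',np.vstack([A,B]))
E
```

```text
[ 564.04189202 -339.30091735  245.69734068]
```

View pics/zz.png

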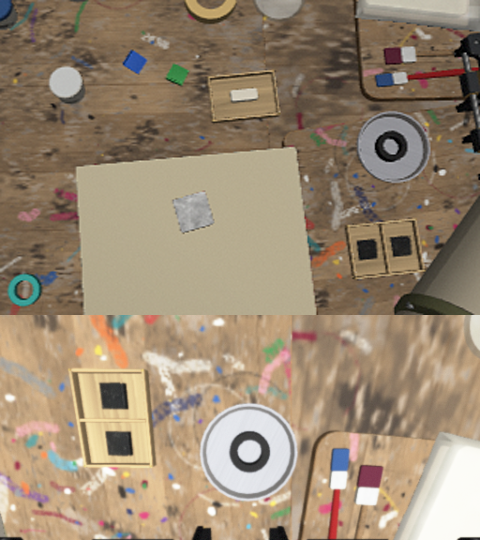

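The composite shows one clip centred in each bay at (114,395) and (118,443). The tape is centred in the dish, the eraser is centred and lengthwise in the plain tray at (243,95), and the pot and weight haven't moved.

```bash
python3 -c "
from workcell import r
print(r.close_job())"
```

```text
the job is handed in; nothing more can be done
None
```

The job is handed in: one clip in each bay, the tape in the middle of the dish, and the eraser in the plain tray along its length; the last pictures show all four centred, with the pot and weight where they stood, though the hand-in returned no verdict.

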